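# Refill the slanted tape rack

## Task

The tape rack has a used-up roll on it: first take the bare cardboard core off its slanted peg and drop it into the yellow waste box, and let go of it. Then hang the new green tape roll on the freed peg: slide it down along the peg, keeping hold of it until it is practically down, and leave it resting flat against the peg's collar. Leave the blue roll hanging home on its peg, keep the box standing where it is, and do not disturb the other things on the worktop.

Things in the scene. Friction and masses are not known exactly. Their poses are not given: they have to be found in the camera images.
- rack: Grey sheet-metal tape rack fixed to the worktop, 130 mm deep, 230 mm wide, about 90 mm high, with a sloping panel facing the robot side and two pegs side by side, 130 mm apart. Origin: underside, on its middle line; z up, its -x side is the front, its +y is its left as seen from the robot. It stands turned by up to 0.35 rad.
- peg_left: Left steel peg (rack's +y side): fixed, 16 mm diameter, leaning 35 degrees from vertical, tip towards the rack's front. Origin: on its axis where the flat black collar (34 mm diameter, 16 mm proud of the sloping panel) ends; a ring that is home lies flat on this collar. z runs along the peg to the tip at z = 48 mm; y is level, parallel to the rack's y.
- peg_right: Right steel peg (rack's -y side), identical to peg_left, same frame. At the start one peg carries the empty core and the other the blue roll; which is which varies.
- empty_core: Bare brown cardboard core left from a used-up tape roll, 20 g: a ring 25 mm high, 36 mm outside diameter, 26 mm through hole. Origin: centre of its under flat side; z = the ring's axis, towards the other flat side. It starts on one peg, flat on the collar, z along the peg to the tip, sagging 5 mm down the slope from the peg's axis (the hole is 10 mm wider than the peg).
- empty_core_center (a point): Middle of the empty core, on its axis half-way (12.5 mm) along.
- green_roll: New roll of green tape on a cardboard core, about 90 g: a ring 25 mm high, 64 mm outside diameter, 26 mm through hole. Origin: centre of its under flat side; z = the ring's axis, towards the other flat side. It starts lying flat on the worktop, z up. It can be gripped across its outside.
- green_roll_center (a point): Middle of the green roll, on its axis half-way (12.5 mm) along. Home on a peg it lies 12.5 mm above the peg frame's origin along the peg.
- blue_roll: Roll of blue tape, about 90 g, already hanging home on the other peg, where it stays: a ring 25 mm high, 64 mm outside diameter, 26 mm through hole. Origin: centre of its under flat side; z = the ring's axis, towards the other flat side. 
- blue_roll_center (a point): Middle of the blue roll, on its axis half-way (12.5 mm) along.
- waste_box: Loose open yellow plastic box standing on the worktop, the waste box for cores: 90 mm (x) by 120 mm (y) outside, 70 mm high, walls 3 mm. Origin: centre of its underside, z up. The box and the green roll may have changed places.
- calculator: Bystander, to be left alone: black desk calculator, 118x72x16 mm. Origin: under its middle, z up.
- stapler: Bystander, to be left alone: black desk stapler, 38x170x50 mm. Origin: under its middle, z up.
- ink_pad: Bystander, to be left alone: shut dark-blue ink-pad tin, 70x112x15 mm. Origin: under its middle, z up.
- rubber_stamp: Bystander, to be left alone: wooden hand stamp with a knob, 25x53x78 mm. Origin: under its middle, z up.
- staple_box: Bystander, to be left alone: small dark-red carton, 38x82x28 mm. Origin: under its middle, z up.

How it is judged:
By the outcome, as a careful person would: the job done as asked, in the order asked, and still so for the second after the job is handed in, with the robot touching nothing.
It also fails if it takes over 51 s, if anything falls off the work surface, if the arm or the gripper's body presses on something with over 40 N, if the wrist force passes 120 N, or if a joint passes its speed limit or range.

## Robot

A 7-joint arm with a two-finger parallel gripper is mounted at the origin on a cart in front of the work surface, level with it; the furniture and walls round the work are solid. World frame = base frame: x ahead of the robot, y to its left, z up, the work surface at z = 0. Lengths are in mm, angles in rad, forces in N, time in s.
With the tool pointing down it reaches from about 425 to 825 mm from the base axis. Payload 3.6 kg.
Tool frame: the origin (TCP) lies at the very end of the fingers, on their centre line; the grasp point (between the pads) lies 19 mm behind it; y points along the fingers, z is the direction in which the jaws open and shut, and the axes are right-handed (so a half turn about y gives the same grasp; the last joint's range is limited). The gripper opens to 93 mm and grips with 3 to 60 N. Pads are 15 mm wide; open, the fingers measure 128 mm over their backs; the gripper's body (75 mm by 188 mm) begins 65 mm behind the grasp point.
Start: joints at [-1.248, 0.615, -0.013, 1.423, 0.008, 1.103, -0.04], TCP at [222.116, 610.841, 218.64] pointing down, gripper open.
Joint ranges: [-3.12, 3.12], [-0.3, 2.06], [-1.34, 1.32], [0.26, 2.42], [-1.36, 4.5], [0.01, 1.98], [-2.84, 2.84]. Speed limits (rad/s): [2.79, 2.79, 3.14, 3.14, 3.14, 3.14, 3.14].

## Interface

Orientations are given as a rotation vector (axis times angle).
In Python, from station import status, snapshot, robot, find_in, silhouettes, spot_point gives the robot as it stands. The module is installed in compiled form; this text tells all that it offers.
- The arm moves only by the tool jog_arm, never from a script. Its argument "rows" is a list that holds one entry, the list of rows, each a list of 7 numbers: the shift along the tool's x, y, z in mm, then the turn, a rotation vector about the tool's x, y, z in degrees, then the finger opening in mm, from 0 to 93. A call has 1 to 8 rows; each row shifts and turns the commanded pose from where the row before left it, along the tool's axes as they then stand; what a row does not reach is not made up. A row lasts 1/10 s, in which the tool goes at most 50 mm and 8.59 degrees, less where a joint would pass 70% of its speed; a pose out of reach is approached as far as the arm can. A call is refused whole if a number of a shift passes 50 or a number of a turn 8.59, either way. A call with a gripper value outside its range is refused whole. The fingers move at their own pace and stop on an object; "grip_force" is the grip in N (left out, the last holds). Time passes only in rows, so rows that do not move let the fingers close. It gives the time, the measured TCP pose, the force and the opening at its end, in the units of the state.
- status.observe(): the state, without advancing time (a new reading comes with each control period).
- snapshot(name): name is "side" or "top" or "wrist"; returns a dict with "image" (480x640x3 uint8, red, green, blue), "vertical_fov" (degrees; the focal length in pixels is half the picture's height over the tangent of half this angle, whatever the lens; pixels are square), "cx", "cy" (the principal point, pixels), "k1" (the pictures are not rectified: a ray, as slopes to the right and down, at radius r is drawn at 1 + k1 r^2 times it, then the intrinsics apply), "R" (3x3) and "t" (3): a world point X has camera coordinates R X + t. Camera axes: x right, y down, z forward; pixel columns grow to the right and rows downward; lengths in mm; the calibration is good to about 2 mm. A picture is of the moment at which its call begins. There is no depth.
- robot.finish_job(): hands the job in, once; it reports no verdict.
Trained networks look in a picture, given as the dict that the camera call returned (one of the last four; its "shot" number tells which), for a name from the list of things; names that differ only in an ending like _2 or _b are one class to them, and where a whole thing is asked for, a point or a joint stands for the part that bears it (a point fixed in the world has none). Each returns a list of dicts, best first, with "confidence" (0 to 1); they miss things now and then, are a little off and sometimes report something else, mostly with a low value. They report only what shows in the picture. A call takes as long as a camera call.
- find_in(picture, label): "point" ([x, y, z] in mm, in world coordinates, good to about 4 mm: the middle of the surface that is visible of it).
- silhouettes(picture, label): "region" (480x640 bool, what is visible of it).
- spot_point(picture, label): "point" ([x, y, z] in mm, in world coordinates, good to about 4 mm: a listed point, or the origin of a listed thing).
The state is a dict: "t": time; "joints": joint angles; "qd": joint speeds; "tau": joint torques, N m; "position": TCP position; "ee_rot": TCP orientation; "ft_force": force on the tool from outside, world axes, zero at the start; "moment": the same for the moment, N m; "gripper_width": opening from 0.0 (shut) to 1.0 (fully open).
Only numpy, scipy, OpenCV 4.12 (cv2) and the standard library are available. Lean on these libraries where they do the work, as an engineer would, in place of code of your own. Each camera call takes 0.05 s, during which the arm holds its last target.

## Working session

There is one attempt and no reset: what is moved stays moved. The work goes in short steps, Python scripts to look and compute and a tool call to move; the robot and the scene stay as the last step left them, time stands still between calls to the robot, and variables do not carry over. Pictures are saved under pics/ and viewed, and the job is handed in when it is done.

Besides the shell and the picture viewer there is one more tool, called after ">>>" as a command line: name --argument value ..., lists and objects as JSON in quotes. jog_arm: Moves the arm, as the interface text tells. Its arguments: {"type":"object","properties":{"rows":{"type":"array","items":{"type":"array","items":{"type":"array","items":{"type":"number"}}}},"grip_force":{"type":"number"}},"required":["rows"]}

```bash
mkdir -p pics; cat > h.py <<'E'
import numpy as np, cv2
from scipy.spatial.transform import Rotation as Rn
from station import status, snapshot, robot, find_in, silhouettes, spot_point
def proj(p,X):
    X=np.atleast_2d(X); c=X@np.array(p["R"]).T+np.array(p["t"])
    f=240/np.tan(np.radians(p["vertical_fov"])/2)
    s=c[:,:2]/c[:,2:]; r2=(s**2).sum(1,keepdims=True)
    return s*(1+p["k1"]*r2)*f+[p["cx"],p["cy"]]
def ray(p,uv):
    f=240/np.tan(np.radians(p["vertical_fov"])/2)
    d=(np.array(uv,float)-[p["cx"],p["cy"]])/f; s=d.copy()
    for _ in range(20): s=d/(1+p["k1"]*(s@s))
    R=np.array(p["R"]); v=R.T@np.array([s[0],s[1],1.]); o=-R.T@np.array(p["t"])
    return o,v/np.linalg.norm(v)
def atz(p,uv,z):
    o,v=ray(p,uv); return o+v*(z-o[2])/v[2]
def save(p,n): cv2.imwrite(f"pics/{n}.png",p["image"][:,:,::-1])
E
python3 - <<'E'
from h import *
np.set_printoptions(precision=1,suppress=True)
s=status.observe(); print(s)
for n in ["top","side"]:
    p=snapshot(n); save(p,n+"0")
    print(n,p["vertical_fov"],p["k1"],-np.array(p["R"]).T@np.array(p["t"]))
    for l in ["rack","peg_left","peg_right","empty_core","green_roll","blue_roll","waste_box","calculator","stapler","ink_pad","rubber_stamp","staple_box"]:
        r=spot_point(p,l)[:2]; print(l,[(np.array(q["point"]),round(q["confidence"],2)) for q in r])
    for l in ["empty_core_center","green_roll_center","blue_roll_center"]:
        r=spot_point(p,l)[:2]; print(l,[(np.array(q["point"]),round(q["confidence"],2)) for q in r])
print(status.observe()["t"])
E
```

```text
{'t': 0.0, 'joints': array([-1.2,  0.6, -0. ,  1.4,  0. ,  1.1, -0. ]), 'qd': array([ 0., -0.,  0., -0., -0., -0., -0.]), 'tau': array([  0. , -45.9,   0.2, -16.6,  -0.1,   0. ,   0. ]), 'position': array([221.9, 610.1, 217.5]), 'ee_rot': array([-1.6,  0.3, -0.3]), 'ft_force': array([ 0.1,  0.4, -0. ]), 'moment': array([ 0.,  0., -0.]), 'gripper_width': 1.0024084579758759}
top 48.488596342666 -0.0685192453987869 [ 429.3 -139.3 1508.2]
rack [(array([ 590.5, -209.2,    1.3]), 0.64)]
peg_left [(array([ 600.9, -150.9,   66.3]), 0.66)]
peg_right [(array([ 584.7, -274.7,   73.2]), 0.37)]
empty_core [(array([ 598.6, -144.6,   66.6]), 0.69)]
green_roll [(array([433.8, 275.2,  -0.2]), 0.6)]
blue_roll [(array([ 583.1, -273.9,   71.9]), 0.79)]
waste_box [(array([426.1,  57.8,  -1.1]), 0.89), (array([ 578.2, -272.1,   75.9]), 0.46)]
calculator [(array([ 438.5, -198.3,    2.9]), 0.92), (array([ 578. , -272.9,   79.8]), 0.74)]
stapler [(array([ 489.1, -603.7,   -0.9]), 0.93)]
ink_pad [(array([ 585.5, -546.2,    3. ]), 0.86)]
rubber_stamp [(array([ 585., -275.,   72.]), 0.61), (array([ 649.1, -442.
[... 530 characters left out ...]
95.9, -147.7,   64.6]), 0.45)]
green_roll [(array([433.8, 275.8,  -2.5]), 0.66)]
blue_roll [(array([ 590.1, -273.6,   67.9]), 0.61)]
waste_box [(array([427.8,  55.5,  -2.2]), 0.88)]
calculator [(array([ 437.8, -198.4,   -1.8]), 0.59)]
stapler [(array([ 486.7, -599.2,    4.4]), 0.97), (array([ 650.8, -445.1,   -0. ]), 0.73)]
ink_pad [(array([ 585.9, -552.4,   -0.7]), 0.77), (array([438.3, 277.2,  -2.5]), 0.45)]
rubber_stamp [(array([ 647. , -441.1,    0.3]), 0.79)]
staple_box [(array([ 417.9, -413.2,   -0.7]), 0.55)]
empty_core_center [(array([ 587.8, -147.8,   78.5]), 0.41)]
green_roll_center [(array([438.4, 274.1,  10. ]), 0.4)]
blue_roll_center [(array([ 578.7, -274.1,   80.4]), 0.78)]
1.6
```

View pics/top0.png

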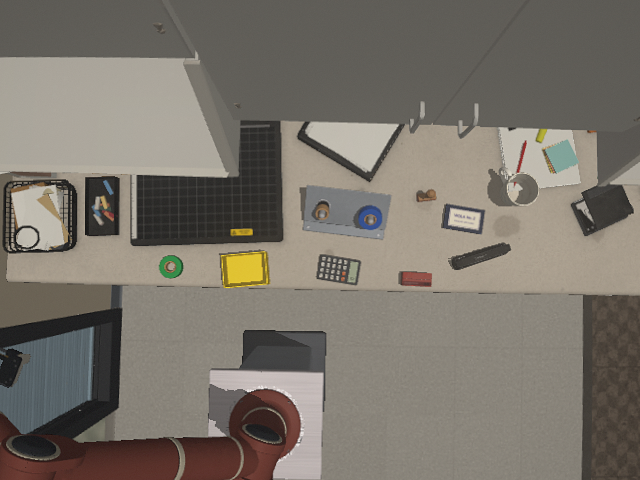

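View pics/side0.png

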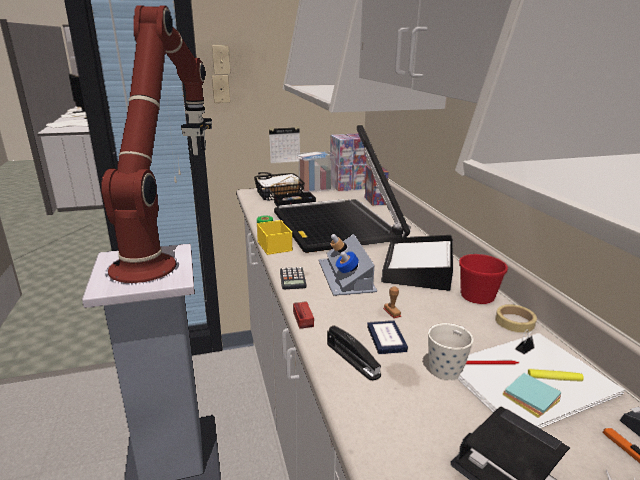

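The top view shows the brown core on the left peg (about px 321,210) and the blue roll on the right peg (370,216). The yellow box is at (245,268) and the green roll at (171,266). The side view agrees. Next I'll refine the rack geometry against the known sizes.

```bash
python3 - <<'E'
from h import *
np.set_printoptions(precision=2,suppress=True)
s=status.observe(); R=Rn.from_rotvec(s["ee_rot"]).as_matrix(); print(R)
P={}
for n in ["top","side"]:
    p=snapshot(n); P[n]=p
    for l in ["empty_core","blue_roll","green_roll","waste_box"]:
        q=silhouettes(p,l)[0]; m=q["region"]; ys,xs=np.nonzero(m); print(n,l,q["confidence"],xs.mean(),ys.mean(),xs.min(),xs.max(),ys.min(),ys.max(),m.sum())
def crop(p,x0,y0,x1,y1,k,pts,name):
    im=cv2.resize(p["image"][y0:y1,x0:x1,::-1],None,fx=k,fy=k,interpolation=cv2.INTER_CUBIC)
    for X,c in pts:
        u=(proj(p,X)[0]+.5-[x0,y0])*k
        cv2.circle(im,tuple(int(v) for v in u),2,c,-1)
    cv2.imwrite(f"pics/{name}.png",im)
# model overlay
th=-0.119
yr=np.array([-np.sin(th),np.cos(th),0]); xr=np.array([np.cos(th),np.sin(th),0])
zp=np.cos(np.radians(35))*np.array([0,0,1])-np.sin(np.radians(35))*xr; xp=np.cross(yr,zp)
print(zp,xp)
mid=np.array([593,-211.5,69.5])
pts=[]
for sgn in (1,-1):
    o=mid+sgn*65*yr
    for h in (0,25,48): pts.append((o+zp*h,(0,0,255)))
    for a in np.arange(0,2*np.pi,.4):
        pts.append((o+25*zp+8*(np.cos(a)*xp+np.sin(a)*yr)*1+23*zp,(0,255,0)))
        r=18 if sgn==1 else 32
        pts.append((o-(5*-xp)*(-1)*(-1)+25*zp+r*(np.cos(a)*xp+np.sin(a)*yr),(0,255,255)))
crop(P["top"],295,175,400,245,7,pts,"t1")
crop(P["side"],310,220,390,300,7,pts,"s1")
# cabinet corner triangulation
o1,v1=ray(P["top"],(238,175)); o2,v2=ray(P["side"],(330,107))
A=np.c_[v1,-v2]; k=np.linalg.lstsq(A,o2-o1,rcond=None)[0]; print(o1+k[0]*v1,o2+k[1]*v2)
print(status.observe()["t"])
E
```

```text
[[ 0.94 -0.    0.34]
 [-0.34 -0.    0.94]
 [-0.   -1.   -0.  ]]Traceback (most recent call last):
  File "<stdin>", line 8, in <module>
IndexError: list index out of range
```

```bash
cat >> h.py <<'E'
def crop(p,x0,y0,x1,y1,k,pts,name):
    im=cv2.resize(p["image"][y0:y1,x0:x1,::-1],None,fx=k,fy=k,interpolation=cv2.INTER_CUBIC)
    for X,c in pts:
        u=(proj(p,X)[0]+.5-[x0,y0])*k
        cv2.circle(im,tuple(int(v) for v in u),1,c,-1)
    cv2.imwrite(f"pics/{name}.png",im)
def frame(th):
    yr=np.array([-np.sin(th),np.cos(th),0]); xr=np.array([np.cos(th),np.sin(th),0])
    zp=np.cos(np.radians(35))*np.array([0,0,1])-np.sin(np.radians(35))*xr; xp=np.cross(yr,zp)
    return xp,yr,zp
def model(mid,th):
    xp,yr,zp=frame(th); pts=[]
    for sgn in (1,-1):
        o=np.array(mid)+sgn*65*yr
        for h in (0,25,48): pts.append((o+zp*h,(0,0,255)))
        r=18 if sgn==1 else 32
        for a in np.arange(0,2*np.pi,.1):
            e=np.cos(a)*xp+np.sin(a)*yr
            pts.append((o+48*zp+8*e,(0,255,0)))
            # down the slope = -xp if xp.z>0
            pts.append((o-5*np.sign(xp[2])*xp+25*zp+r*e,(0,255,255)))
    return pts
E
python3 - <<'E'
from h import *
np.set_printoptions(precision=2,suppress=True)
P={}
for n in ["top","side"]:
    p=snapshot(n); P[n]=p
    for l in ["empty_core","blue_roll","green_roll","waste_box"]:
        for q in silhouettes(p,l)[:1]: 
            m=q["region"]; ys,xs=np.nonzero(m); print(n,l,q["confidence"],xs.mean(),ys.mean(),xs.min(),xs.max(),ys.min(),ys.max(),m.sum())
pts=model([593,-211.5,69.5],-0.119); print(frame(-.119))
crop(P["top"],295,175,400,245,7,pts,"t1")
crop(P["side"],310,220,390,300,7,pts,"s1")
o1,v1=ray(P["top"],(238,175)); o2,v2=ray(P["side"],(330,107))
A=np.c_[v1,-v2]; k=np.linalg.lstsq(A,o2-o1,rcond=None)[0]; print(o1+k[0]*v1,o2+k[1]*v2)
print(status.observe()["t"])
E
```

```text
top blue_roll 0.81 369.12145748987854 217.31174089068827 358 381 205 231 494
top green_roll 0.82 170.7887323943662 266.2169014084507 159 182 256 277 355
top waste_box 0.57 245.3232841565106 269.24182168056444 221 270 251 287 1559
side empty_core 0.54 337.0162601626016 244.41463414634146 330 344 238 250 123
side blue_roll 0.74 347.15413533834584 262.28195488721803 337 357 252 271 266
side green_roll 0.46 263.42241379310343 218.68965517241378 256 272 215 223 116
side waste_box 0.92 274.08209693372896 236.58555885262118 257 292 220 254 1011
(array([ 0.81, -0.1 ,  0.57]), array([0.12, 0.99, 0.  ]), array([-0.57,  0.07,  0.82]))
[617.05  22.81 466.27] [613.9   23.73 465.85]
2.2
```

View pics/t1.png

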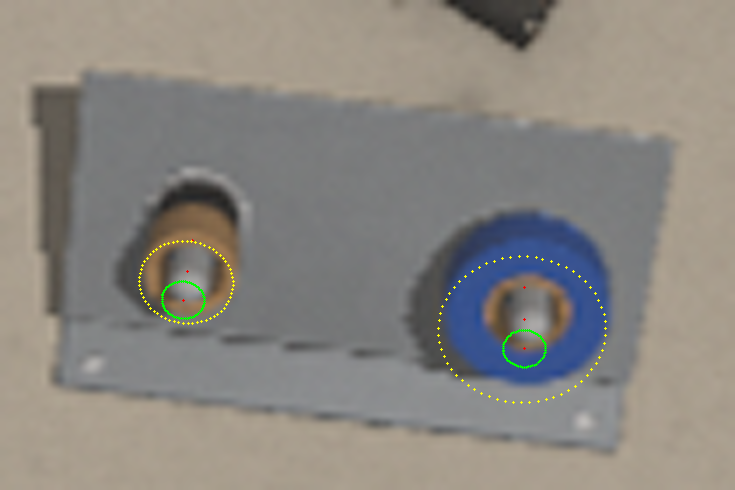

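View pics/s1.png

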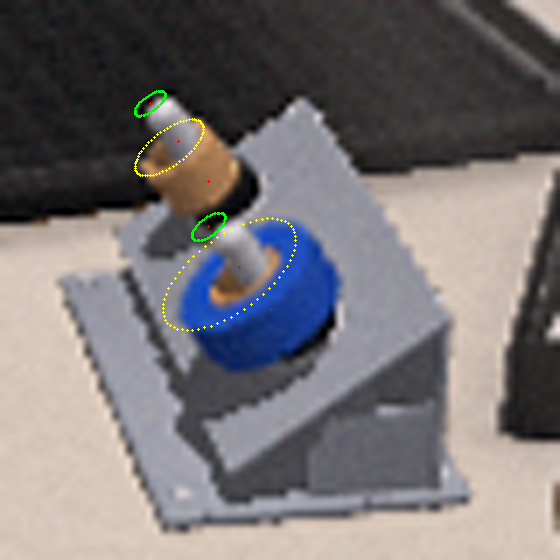

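```bash
cat > fit.py <<'E'
from h import *
from scipy.optimize import minimize
np.set_printoptions(precision=3,suppress=True)
P={n:snapshot(n) for n in ["top","side"]}
K=8
def cmask(p,box,kind):
    x0,y0,x1,y1=box
    im=cv2.resize(p["image"][y0:y1,x0:x1],None,fx=K,fy=K,interpolation=cv2.INTER_CUBIC).astype(int)
    r,g,b=im[...,0],im[...,1],im[...,2]
    m={"blue":(b-r>45),"brown":(r-b>38)}[kind].astype(np.uint8)
    n,l,st,_=cv2.connectedComponentsWithStats(m); i=1+np.argmax(st[1:,4]); m=(l==i).astype(np.uint8)
    c=max(cv2.findContours(m,0,2)[0],key=len); h=cv2.convexHull(c); out=np.zeros_like(m); cv2.fillConvexPoly(out,h,1); return out
obs=[]
for n,box,kind,sgn in [("top",(350,195,392,238),"blue",-1),("side",(330,245,365,280),"blue",-1),("top",(305,190,340,225),"brown",1),("side",(322,230,352,256),"brown",1)]:
    m=cmask(P[n],box,kind); obs.append((n,box,sgn,m)); print(n,kind,m.sum()/K/K)
A=np.arange(0,2*np.pi,.1)
def poly(q,n,box,sgn):
    xp,yr,zp=frame(q[3]); o=np.array(q[:3])+sgn*65*yr-5*xp; r=18 if sgn==1 else 32
    e=np.outer(np.cos(A),xp)+np.outer(np.sin(A),yr)
    X=np.r_[o+r*e,o+25*zp+r*e]
    u=(proj(P[n],X)+.5-[box[0],box[1]])*K-.5
    return cv2.convexHull(u.astype(np.float32))
def cost(q,parts=False,d=(0,0,0,0)):
    C=[]
    for n,box,sgn,m in obs:
        h=poly(q,n,box,sgn); im=np.zeros_like(m); cv2.fillConvexPoly(im,np.round(h*16).astype(np.int32),1,shift=4)
        C.append((im!=m).sum()/m.sum())
    return C if parts else sum(C)
best=None
for x0 in ([600,-211,69,-.12],[597,-211,72,-.15],[603,-211,66,-.1]):
    s=minimize(cost,x0,method="Nelder-Mead",options=dict(initial_simplex=np.array([x0]+[np.array(x0)+d for d in np.diag([5,5,5,.08])]),xatol=.05,fatol=1e-4,maxiter=600))
    print(s.x,s.fun,cost(s.x,True))
    if best is None or s.fun<best.fun: best=s
q=best.x; xp,yr,zp=frame(q[3]); print("left",q[:3]+65*yr,"right",q[:3]-65*yr)
pts=model(q[:3],q[3])
crop(P["top"],295,175,400,245,7,pts,"t2"); crop(P["side"],310,220,390,300,7,pts,"s2")
E
python3 fit.py
```

```text
top blue 449.703125
side blue 359.75
top brown 163.0625
side brown 127.234375
[ 597.363 -212.604   69.428   -0.099] 0.3069586313008457 [np.float64(0.10294986275667975), np.float64(0.026580958999305074), np.float64(0.12830586431582983), np.float64(0.04912194522903107)]
[ 597.501 -212.33    69.311   -0.098] 0.3072089790867825 [np.float64(0.1045481393975192), np.float64(0.02614662960389159), np.float64(0.12849750862399387), np.float64(0.04801670146137787)]
[ 597.445 -212.397   69.258   -0.098] 0.3074142161224203 [np.float64(0.10468711997498349), np.float64(0.02736275191104934), np.float64(0.1273476427750096), np.float64(0.04801670146137787)]
left [ 603.796 -147.923   69.428] right [ 590.929 -277.285   69.428]
```

View pics/t2.png

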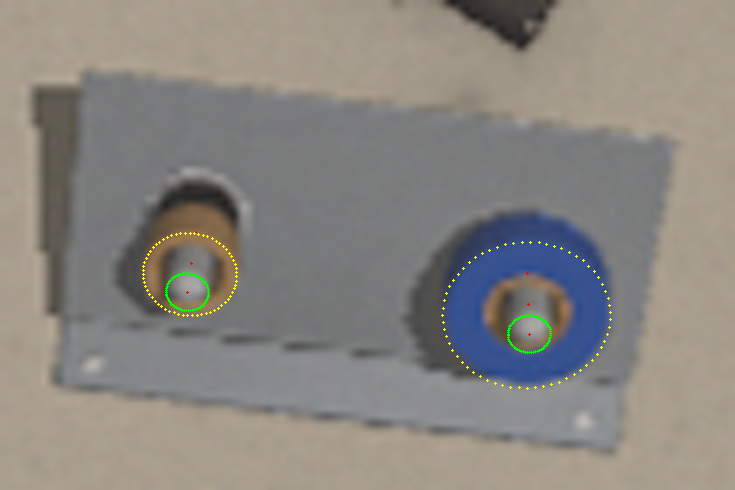

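View pics/s2.png

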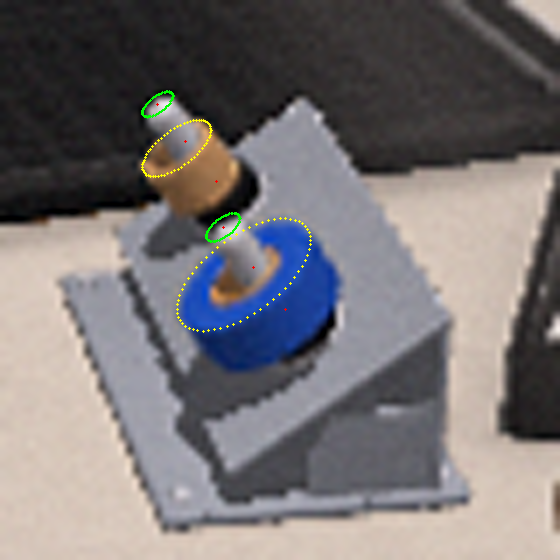

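```bash
cat > plan.py <<'E'
from h import *
def pose():
    s=status.observe(); return np.array(s["position"]),Rn.from_rotvec(s["ee_rot"]).as_matrix()
def apply(p,R,row):
    return p+R@np.array(row[:3]), R@Rn.from_rotvec(np.radians(row[3:6])).as_matrix()
def plan(legs,start=None,step=40,ang=8,grip=93,rp=0,ra=1):
    p,R=start or pose(); out=[]
    for leg in legs:
        pt,Rt=np.array(leg[0],float),np.array(leg[1]); st=leg[2] if len(leg)>2 else step
        rot=Rn.from_matrix(R.T@Rt).as_rotvec(); n=max(1,int(np.ceil(max(np.linalg.norm(pt-p)/st,np.degrees(np.linalg.norm(rot))/ang))))
        p0,R0=p.copy(),R.copy()
        for i in range(1,n+1):
            pi=p0+(pt-p0)*i/n; Ri=R0@Rn.from_rotvec(rot*i/n).as_matrix()
            row=list(np.round(R.T@(pi-p),rp)+0.)+list(np.round(np.degrees(Rn.from_matrix(R.T@Ri).as_rotvec()),ra)+0.)+[grip]
            p,R=apply(p,R,row); out.append(row)
    for i in range(0,len(out),8): print("["+",".join("["+",".join(f"{v:g}" for v in r)+"]" for r in out[i:i+8])+"]")
    print("end",p.round(1),len(out)); return p,R
def tool(zaxis_down,jaw): # y tool = pointing, z = jaw
    y=np.array(zaxis_down,float);z=np.array(jaw,float); return np.c_[np.cross(y,z),y,z]
def down(ang): return tool([0,0,-1],[np.cos(ang),np.sin(ang),0])
PEG=np.array([603.3,-148,69.5]); TH=-.11
xp,yr,zp=frame(TH)
RP=tool(-zp,yr)
E
python3 - <<'E'
from plan import *
np.set_printoptions(precision=2,suppress=True)
print(pose())
plan([([440,290,190],down(np.radians(80)))],step=45)
E
```

```text
(array([222.1 , 610.84, 218.64]), array([[ 0.94, -0.  ,  0.34],
       [-0.34, -0.  ,  0.94],
       [-0.  , -1.  , -0.  ]]))
[[35,3,-25,0,-1.1,0,93],[34,3,-26,0,-1.1,0,93],[34,4,-27,0,-1.1,0,93],[34,3,-27,0,-1.1,0,93],[33,3,-28,0,-1.1,0,93],[32,3,-28,0,-1.2,0,93],[32,3,-29,0,-1.1,0,93],[31,3,-30,0,-1.1,0,93]]
[[31,4,-30,0,-1.1,0,93]]
end [440.5 290.3 189.7] 9
```

>>> jog_arm --rows '[[[35, 3, -25, 0, -1.1, 0, 93], [34, 3, -26, 0, -1.1, 0, 93], [34, 4, -27, 0, -1.1, 0, 93], [34, 3, -27, 0, -1.1, 0, 93], [33, 3, -28, 0, -1.1, 0, 93], [32, 3, -28, 0, -1.2, 0, 93], [32, 3, -29, 0, -1.1, 0, 93], [31, 3, -30, 0, -1.1, 0, 93]]]'

```text
t: 3.1
position: [416.9, 324.3, 193.9]
ee_rot: [-1.565, 0.151, -0.152]
ft_force: [0.4, 0.4, -0.0]
gripper_width: 1.001
```

```bash
python3 - <<'E'
from plan import *
np.set_printoptions(precision=2,suppress=True)
s=status.observe();print(s["t"],s["joints"],pose()[0])
p=snapshot("wrist");save(p,"w1");print(p["vertical_fov"],p["k1"],-np.array(p["R"]).T@np.array(p["t"]))
for l in ["green_roll","green_roll_center","waste_box"]:
    print(l,[(np.array(q["point"]),q["confidence"]) for q in spot_point(p,l)[:2]])
so=PEG-5*xp+60*zp
plan([([500,60,190],down(np.radians(82)),45),(so+np.array([0,0,20]),RP,45)])
E
```

```text
3.1 [-0.68  0.45 -0.04  1.81  0.02  0.88  0.65] [416.89 324.3  193.86]
69.56254665227443 0.009747920245681116 [348.01 338.17 360.02]
green_roll [(array([437.3, 275.6,  -3.2]), 0.97), (array([434.1,  55.5,  -2. ]), 0.46)]
green_roll_center [(array([433.4, 270.6,  10. ]), 0.71)]
waste_box [(array([436.1,  58.8,  -0.5]), 0.63)]
[[19,1,-35,0,-0.5,0,93],[19,0,-35,0,-0.4,0,93],[18,1,-35,0,-0.5,0,93],[19,0,-35,0,-0.5,0,93],[18,1,-35,0,-0.4,0,93],[17,0,-36,0,-0.5,0,93],[18,1,-36,0,-0.5,0,93],[18,11,-38,0.1,-0.3,-7,93]]
[[17,13,-39,0.1,-0.3,-7,93],[15,14,-39,0.1,-0.4,-7,93],[13,17,-39,0.1,-0.3,-7,93],[10,18,-39,0.1,-0.3,-7,93]]
end [ 564.9 -144.3  135.2] 12
```

View pics/w1.png

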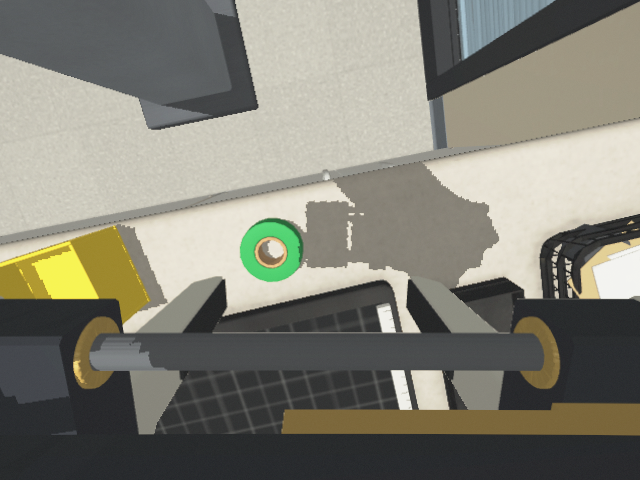

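The wrist view shows the green roll's hole centred at about (271,251), the yellow box at left and clear table around the roll. Next I move to the standoff in front of the core peg.

>>> jog_arm --rows '[[[19, 1, -35, 0, -0.5, 0, 93], [19, 0, -35, 0, -0.4, 0, 93], [18, 1, -35, 0, -0.5, 0, 93], [19, 0, -35, 0, -0.5, 0, 93], [18, 1, -35, 0, -0.4, 0, 93], [17, 0, -36, 0, -0.5, 0, 93], [18, 1, -36, 0, -0.5, 0, 93], [18, 11, -38, 0.1, -0.3, -7, 93]]]'

```text
t: 4.1
position: [518.5, 20.9, 180.0]
ee_rot: [-1.571, -0.003, -0.204]
ft_force: [0.5, -0.9, -0.6]
gripper_width: 0.999
```

>>> jog_arm --rows '[[[17, 11, -39, 0.1, -0.3, -7, 60], [15, 12, -39, 0.1, -0.4, -7, 60], [13, 14, -39, 0.1, -0.3, -7, 60], [10, 14, -39, 0.1, -0.3, -7, 60], [0, 0, 0, 0, 0, 0, 60], [0, 0, 0, 0, 0, 0, 60]]]'

```text
t: 4.7
position: [563.3, -123.6, 162.5]
ee_rot: [-1.552, -0.33, -0.495]
ft_force: [0.2, 0.7, -0.2]
gripper_width: 0.646
```

```bash
python3 - <<'E'
from plan import *
np.set_printoptions(precision=3,suppress=True)
s=status.observe();print(s["t"],s["joints"],s["gripper_width"],pose())
print(RP)
p=snapshot("wrist");save(p,"w2");print(-np.array(p["R"]).T@np.array(p["t"]))
for l in ["peg_left","empty_core","empty_core_center","blue_roll_center"]:
    print(l,[(np.array(q["point"]),q["confidence"]) for q in spot_point(p,l)[:2]])
pts=model((PEG-65*yr),TH)
crop(p,0,0,640,480,1,pts,"w2m")
so=PEG-5*xp-2*zp
plan([(so,RP,45)],grip=60)
E
```

```text
4.7 [ 0.315  0.427 -0.144  2.173  0.31   0.025  1.355] 0.6455759503555403 (array([ 563.3  , -123.64 ,  162.518]), array([[ 0.86 ,  0.498,  0.106],
       [-0.094, -0.048,  0.994],
       [ 0.501, -0.866,  0.006]]))
[[ 0.814  0.57   0.11 ]
 [-0.09  -0.063  0.994]
 [ 0.574 -0.819  0.   ]]
[ 420.111 -108.455  271.874]
peg_left [(array([ 605.9, -152.2,   72.2]), 0.94)]
empty_core [(array([ 590.9, -144.4,   70.2]), 0.69)]
empty_core_center [(array([ 588.3, -144.2,   80.4]), 0.78)]
blue_roll_center [(array([ 576.1, -274.4,   76.2]), 0.94)]
[[-5,35,-7,-0.1,0.1,-1.7,60],[-5,34,-7,-0.2,0,-1.6,60],[-7,35,-7,-0.1,0.1,-1.7,60]]
end [ 600.7 -147.3   64.8] 3
```

View pics/w2m.png

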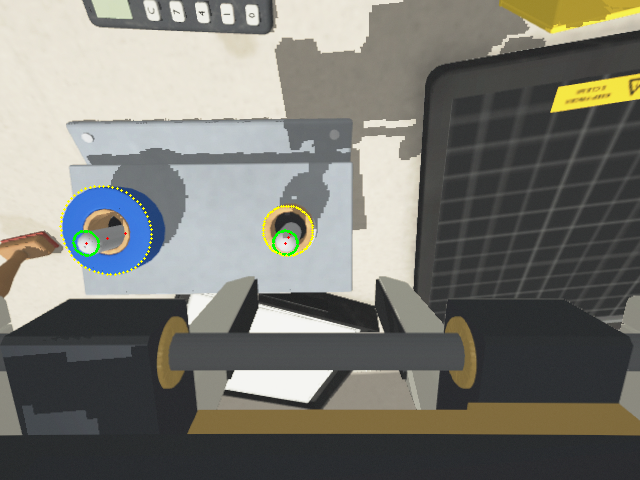

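```bash
cat > kin.py <<'E'
from h import *
from scipy.optimize import least_squares
D=[([-1.248,.615,-.013,1.423,.008,1.103,-.04],[222.116,610.841,218.64]),]
def rz(a): return Rn.from_euler('z',a).as_matrix()
def ry(a): return Rn.from_euler('y',a).as_matrix()
def fk(q,w):
    a0,h,L1,L2,L,l1,l2,l3,e1,e2=w[:10]; 
    R=rz(-q[0]); p=np.array([0,0,h])+R@[a0,l1,0]
    R=R@ry(q[1])@rz(w[10]*q[2]); p=p+R@[e1,l2,L1]
    R=R@ry(q[3])@rz(w[11]*q[4]); p=p+R@[e2,l3,L2]
    R=R@ry(q[5]); p=p+R@[0,0,L]
    R=R@rz(w[12]*q[6])
    return p,R
E
python3 - <<'E'
from kin import *
np.set_printoptions(precision=3,suppress=True)
s=status.observe(); print(s["joints"],s["position"],s["ee_rot"])
R=Rn.from_rotvec(s["ee_rot"]).as_matrix()
for w2 in (1,-1):
  for w4 in (1,-1):
    for w6 in (1,-1):
      w=[81,317,400,400,246,0,0,0,0,0,w2,w4,w6]; p,Rk=fk(s["joints"],w); print(w2,w4,w6,p,(Rk.T@R).round(2).tolist())
E
```

```text
[ 0.312  0.427 -0.143  2.174  0.312  0.024  1.354] [ 562.905 -122.549  162.291] [-1.552 -0.331 -0.492]
1 1 1 [ 519.518 -244.639  126.62 ] [[0.35, 0.21, 0.91], [0.94, -0.04, -0.35], [-0.04, 0.98, -0.21]]
1 1 -1 [ 519.518 -244.639  126.62 ] [[-0.71, -0.18, -0.68], [-0.71, 0.12, 0.7], [-0.04, 0.98, -0.21]]
1 -1 1 [ 517.94  -247.973  126.837] [[-0.27, 0.21, 0.94], [0.96, 0.1, 0.25], [-0.04, 0.97, -0.22]]
1 -1 -1 [ 517.94  -247.973  126.837] [[-0.16, -0.23, -0.96], [-0.99, -0.0, 0.17], [-0.04, 0.97, -0.22]]
-1 1 1 [ 565.214 -101.419  126.837] [[0.19, -0.01, 0.98], [0.98, 0.0, -0.19], [0.0, 1.0, 0.01]]
-1 1 -1 [ 565.214 -101.419  126.837] [[-0.58, 0.01, -0.81], [-0.81, -0.01, 0.58], [0.0, 1.0, 0.01]]
-1 -1 1 [ 564.546 -105.047  126.62 ] [[-0.42, -0.0, 0.91], [0.91, -0.0, 0.42], [-0.0, 1.0, 0.0]]
-1 -1 -1 [ 564.546 -105.047  126.62 ] [[0.0, 0.0, -1.0], [-1.0, -0.0, -0.0], [-0.0, 1.0, 0.0]]
```

```bash
cat >> kin.py <<'E'
D=[([-1.248,.615,-.013,1.423,.008,1.103,-.04],[222.116,610.841,218.64]),
([-.68,.45,-.04,1.81,.02,.88,.65],[416.89,324.3,193.86]),
([.312,.427,-.143,2.174,.312,.024,1.354],[562.9,-122.55,162.3])]
def fitkin(D,reg=20,wt=None):
    w0=np.array([81,317,400,400,246,0,0,0,0,0.])
    def f(w):
        W=list(w)+[-1,-1,-1]; e=[(fk(q,W)[0]-p)/(1.5 if i!=1 else 6) for i,(q,p) in enumerate(D)]
        return np.r_[np.concatenate(e),(w-w0)/reg]
    s=least_squares(f,w0); return s
C=np.array([[0,0,-1],[-1,0,0],[0,1,0]],float)
LO=np.array([-3.12,-.3,-1.34,.26,-1.36,.01,-2.84]);HI=np.array([3.12,2.06,1.32,2.42,4.5,1.98,2.84])
def ik(w,p,R,q0,tries=1):
    def f(q):
        P_,R_=fk(q,w); return np.r_[(P_-p)/5,Rn.from_matrix(R.T@(R_@C)).as_rotvec()*20,(q-q0)*.02]
    s=least_squares(f,np.clip(q0,LO+.01,HI-.01),bounds=(LO,HI)); P_,R_=fk(s.x,w)
    return s.x,np.linalg.norm(P_-p),np.degrees(np.linalg.norm(Rn.from_matrix(R.T@(R_@C)).as_rotvec()))
E
python3 - <<'E'
from kin import *
from plan import *
np.set_printoptions(precision=3,suppress=True)
for reg in (15,40):
    s=fitkin(D,reg); w=list(s.x)+[-1,-1,-1]; print(s.x,s.cost,[np.round(fk(q,w)[0]-p,1) for q,p in D])
    qn=np.array(status.observe()["joints"])
    qf=qn.copy(); qf[4]+=np.pi; qf[6]+=-np.pi; qf[5]=.1
    for tilt in (0,10,20,25,30,35,40):
      for h in (-2,30,60):
        t=np.radians(tilt); d=np.cos(t)*np.array([0,0,1])-np.sin(t)*np.array([yr[1],-yr[0],0])
        p=PEG+zp*(h+19)-5*xp-19*d
        for nm,q0 in (("n",qn),("f",qf)):
            print(tilt,h,nm,*ik(w,p,tool(-d,yr),q0))
E
```

```text
[ 57.456 323.162 430.64  364.1   266.021  -6.187   9.336 -22.765  26.647
  10.377] 18.96234472064566 [array([-2.6, -0.5,  1.7]), array([ 8.9, 14.7,  0.2]), array([-0.3, -2.7, -1.8])]
0 -2 n [ 0.349  0.788 -0.221  1.668  0.24   0.712  1.47 ] 3.879262605908525e-05 0.00010255981997830974
0 -2 f [ 0.253  0.697 -0.014  2.08   1.86   0.01  -0.154] 6.354845625538272 21.088964425135224
0 30 n [ 0.36   0.714 -0.228  1.727  0.225  0.726  1.478] 3.5675937527874005e-05 9.738461850384905e-05
0 30 f [ 0.258  0.618 -0.015  2.145  1.859  0.01  -0.15 ] 6.782715533774773 21.823591071476276
0 60 n [ 0.372  0.645 -0.236  1.776  0.209  0.745  1.488] 3.3590885677908694e-05 9.344291575858228e-05
0 60 f [ 0.262  0.542 -0.016  2.205  1.859  0.01  -0.146] 7.30723102138525 22.75228534776368
10 -2 n [ 0.355  0.735 -0.209  1.816  0.287  0.442  1.422] 2.5812063456138e-05 6.955371519461104e-05
10 -2 f [ 0.289  0.698 -0.053  2.07   1.86   0.01  -0.145] 3.5145758475481137 11.708090747112363
10 30 n [ 0.371  0.66  -0.223  1.871  0.271  0.462  1.433] 2.3678318145646024e-05 6.828583241822438e-05
10 30 f [ 0.299  0.619 
[... 6984 characters left out ...]
60 f [ 0.504  0.559 -0.118  2.242  3.592  0.267 -1.729] 1.093973043932696e-05 3.5903866113155674e-05
40 -2 n [ 0.49   0.697 -0.233  1.967 -1.021  0.01   2.84 ] 3.181256623803977 11.233510199046227
40 -2 f [ 0.411  0.72  -0.013  2.203  3.531  0.489 -1.687] 1.8885512522904653e-05 5.2112879506084123e-05
40 30 n [ 0.516  0.625 -0.255  2.027 -1.023  0.01   2.84 ] 3.034527172787471 10.424078617391872
40 30 f [ 0.437  0.645 -0.029  2.255  3.551  0.464 -1.695] 1.7987168244730355e-05 4.967776105838696e-05
40 60 n [ 0.547  0.556 -0.281  2.081 -1.025  0.01   2.84 ] 2.831117592043263 9.448117147196985
40 60 f [ 0.468  0.572 -0.052  2.297  3.575  0.433 -1.707] 1.6710049688180536e-05 4.642511175240045e-05
```

The wrist overlay puts the modelled peg tip at (285,243) and the core rim on what's in the picture, so the peg position holds. Joint 6 limits the forward tilt to about 24°. I'll use an 18° tilt about the jaw axis, and pick the green roll with the opposite relative tilt.

```bash
cat >> plan.py <<'E'
xr=np.array([yr[1],-yr[0],0])
def tilt(deg):
    t=np.radians(deg); d=np.cos(t)*np.array([0,0,1])-np.sin(t)*xr; return d,tool(-d,yr)
E
python3 - <<'E'
from plan import *
np.set_printoptions(precision=3,suppress=True)
d,RT=tilt(18)
G=PEG-5*xp+14*zp
print(G-19*d+45*zp, G-19*d)
s=plan([(G-19*d+45*zp,RT,30)],grip=60)
plan([(G-19*d,RT,12)],start=s,grip=60)
E
```

```text
[ 571.428 -144.48    96.892] [ 597.083 -147.313   60.03 ]
[[-8,21,-7,-0.1,0.1,4,60],[-6,21,-7,-0.2,0.1,4,60],[-5,21,-7,-0.1,0,4,60]]
end [ 571.3 -144.3   97.2] 3
[[3,11,0,0,0,0,60],[4,11,0,0,0,0,60],[3,11,0,0,0,0,60],[3,10,0,0,0,0,60]]
end [ 596.8 -147.1   60.3] 4
```

>>> jog_arm --rows '[[[-8, 21, -7, -0.1, 0.1, 4, 60], [-6, 21, -7, -0.2, 0.1, 4, 60], [-5, 21, -7, -0.1, 0, 4, 60], [0, 0, 0, 0, 0, 0, 60], [0, 0, 0, 0, 0, 0, 60]]]'

```text
t: 5.45
position: [570.5, -145.6, 96.8]
ee_rot: [-1.572, -0.16, -0.334]
ft_force: [0.1, -0.3, -0.3]
gripper_width: 0.649
```

```bash
python3 - <<'E'
from plan import *
np.set_printoptions(precision=3,suppress=True)
d,RT=tilt(18)
G=PEG-5*xp+14*zp
s=status.observe(); print(s["t"],s["joints"],s["gripper_width"],s["ft_force"],pose(),RT)
p=snapshot("wrist"); crop(p,0,0,640,480,1,model((PEG-65*yr),TH),"w3")
plan([(G-19*d,RT,12)],grip=60)
E
```

```text
5.45 [ 0.37   0.58  -0.201  2.02   0.315  0.25   1.383] 0.6486830601721074 [ 0.098 -0.278 -0.326] (array([ 570.519, -145.639,   96.821]), array([[ 0.945,  0.307,  0.111],
       [-0.106, -0.034,  0.994],
       [ 0.309, -0.951,  0.   ]])) [[ 0.945  0.307  0.11 ]
 [-0.104 -0.034  0.994]
 [ 0.309 -0.951  0.   ]]
[[4,11,0,0,0,0,60],[3,11,1,0,0,0,60],[4,11,0,0,-0.1,0,60],[3,11,0,0,0,0,60]]
end [ 597.1 -147.6   59.8] 4
```

View pics/w3.png

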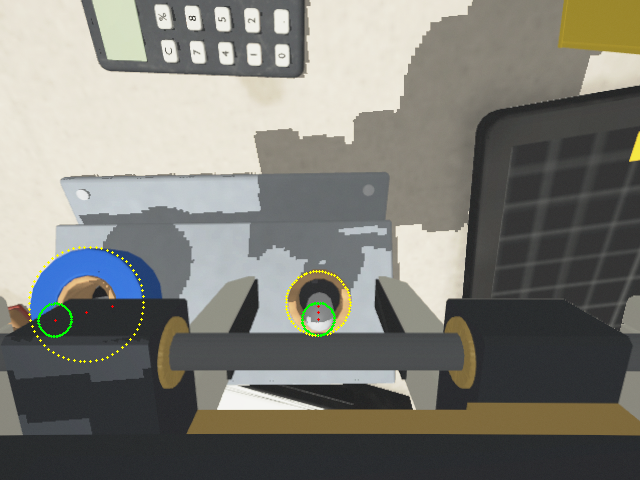

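The wrist view shows the core's rim inside the predicted ring at (319,303), centred between the fingers. I go down and close.

>>> jog_arm --rows '[[[4, 11, 0, 0, 0, 0, 60], [3, 11, 0, 0, 0, 0, 60], [4, 11, 0, 0, 0, 0, 60], [3, 11, 0, 0, 0, 0, 60], [0, 0, 0, 0, 0, 0, 60]]]'

```text
t: 6.0
position: [597.4, -149.6, 57.6]
ee_rot: [-1.573, -0.157, -0.333]
ft_force: [0.1, 1.1, -0.0]
gripper_width: 0.64
```

>>> jog_arm --rows '[[[0, 0, 0, 0, 0, 0, 30], [0, 0, 0, 0, 0, 0, 30], [0, 0, 0, 0, 0, 0, 30], [0, 0, 0, 0, 0, 0, 30], [0, 0, 0, 0, 0, 0, 30]]]' --grip_force 15

```text
t: 6.5
position: [597.6, -147.4, 59.7]
ee_rot: [-1.571, -0.161, -0.333]
ft_force: [-0.7, 5.2, 1.2]
gripper_width: 0.372
```

```bash
python3 - <<'E'
from plan import *
np.set_printoptions(precision=3,suppress=True)
d,RT=tilt(18)
s=status.observe(); print(s["t"],s["joints"],s["gripper_width"]*93,s["ft_force"],pose()[0])
p0,R0=pose()
st=plan([(p0+4*xp,RT,10),(p0+4*xp+50*zp,RT,15),(p0+4*xp+65*zp+[0,0,30],RT,20)],grip=30)
E
```

```text
6.5 [ 0.334  0.668 -0.164  1.974  0.329  0.204  1.369] 34.5851401112985 [-0.707  5.175  1.181] [ 597.556 -147.449   59.725]
[[4,-1,0,-0.1,0,0,30],[-4,-12,0,0,0,0,30],[-3,-12,0,0,0,0,30],[-4,-12,0,0,0,0,30],[-4,-12,0,0,0,0,30],[2,-14,0,0,0,0,30],[1,-15,0,0,0,0,30],[2,-14,0,0,0,0,30]]
end [ 563.6 -143.7  145.4] 8
```

>>> jog_arm --rows '[[[4, -1, 0, 0, 0, 0, 30], [-4, -12, 0, 0, 0, 0, 30], [-4, -12, 0, 0, 0, 0, 30], [-4, -12, 0, 0, 0, 0, 30], [-4, -12, 0, 0, 0, 0, 30], [2, -14, 0, 0, 0, 0, 30], [1, -15, 0, 0, 0, 0, 30], [2, -14, 0, 0, 0, 0, 30]]]'

```text
t: 7.3
position: [561.7, -146.9, 146.4]
ee_rot: [-1.574, -0.158, -0.336]
ft_force: [0.6, -0.3, 0.1]
gripper_width: 0.372
```

```bash
python3 - <<'E'
from plan import *
np.set_printoptions(precision=3,suppress=True)
s=status.observe(); print(s["t"],s["joints"],s["gripper_width"]*93,s["ft_force"],pose()[0])
p=snapshot("wrist"); save(p,"w4")
for l in ["waste_box"]:
    print(l,[(np.array(q["point"]),q["confidence"]) for q in spot_point(p,l)[:2]])
p=snapshot("top"); P=p
q=silhouettes(p,"waste_box")[0]["region"].astype(np.uint8)
c=max(cv2.findContours(q,0,2)[0],key=len); print(cv2.minAreaRect(c))
bx=cv2.boxPoints(cv2.minAreaRect(c)); print([atz(p,u,70).round(0) for u in bx])
crop(p,210,235,290,300,8,[],"tb")
E
```

```text
7.3 [ 0.428  0.493 -0.271  1.995  0.282  0.366  1.416] 34.61496155950047 [ 0.556 -0.3    0.105] [ 561.671 -146.928  146.438]
waste_box []
((245.02049255371094, 269.22540283203125), (33.40768814086914, 46.53537368774414), 84.80557250976562)
[array([470., 125.,  70.]), array([484.,  -0.,  70.]), array([395., -11.,  70.]), array([381., 113.,  70.])]
```

View pics/w4.png

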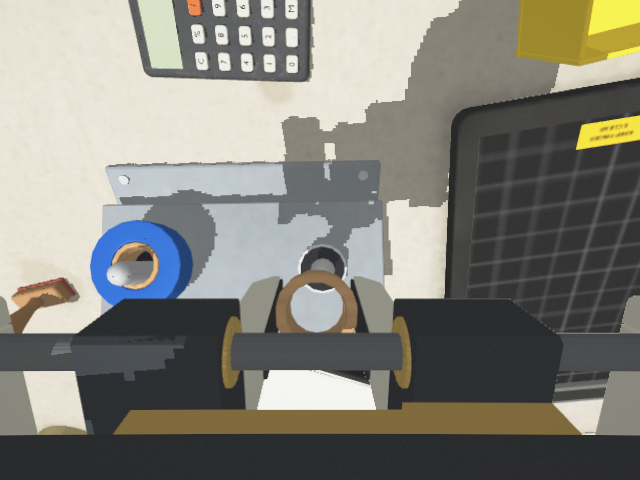

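View pics/tb.png

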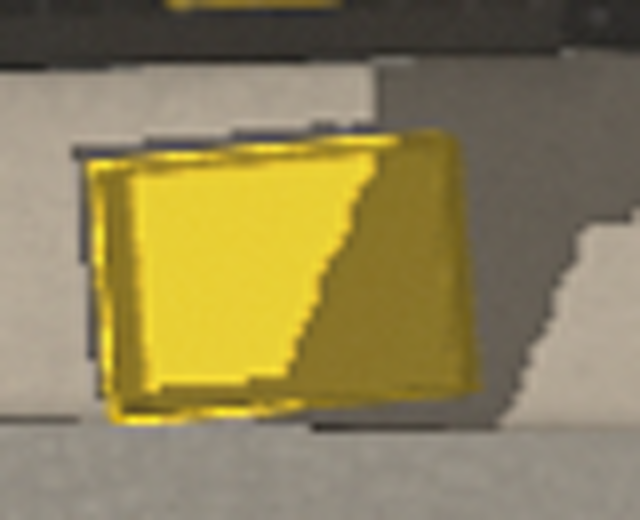

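The wrist view shows the core held between the fingers at (317,305), clear of the now-empty left peg at (322,268), with blue undisturbed. The box rim centres at about (432,57), turned about +0.11 rad.

```bash
python3 - <<'E'
from plan import *
d=down(np.radians(96))
s=plan([([490,-20,150],tilt(5)[1],40),([437,57,130],d,40)],grip=30)
plan([([437,57,55],d,20)],start=s,grip=30)
E
```

```text
[[-20,-8,29,0,-0.1,3.3,30],[-21,-6,30,0.1,0,3.2,30],[-20,-6,29,0,-0.1,3.3,30],[-21,-4,30,0,0,3.2,30],[-21,5,24,0.2,-4.1,1.7,30],[-19,5,24,0.2,-4.1,1.6,30],[-17,6,27,0.2,-4.1,1.7,30]]
end [437.3  57.4 130.5] 7
[[0,19,0,0,0,0,30],[0,19,0,0,0,0,30],[0,19,0,0,0,0,30],[0,18,0,0,0,0,30]]
end [437.4  57.4  55.5] 4
```

>>> jog_arm --rows '[[[-20, -8, 29, 0, -0.1, 3.3, 30], [-21, -6, 30, 0.1, 0, 3.2, 30], [-20, -6, 29, 0, -0.1, 3.3, 30], [-21, -4, 30, 0, 0, 3.2, 30], [-21, 5, 24, 0.2, -4.1, 1.7, 30], [-19, 5, 24, 0.2, -4.1, 1.6, 30], [-17, 6, 27, 0.2, -4.1, 1.7, 30], [0, 0, 0, 0, 0, 0, 30]]]'

```text
t: 8.3
position: [434.9, 61.4, 129.0]
ee_rot: [-1.566, -0.085, 0.092]
ft_force: [0.5, 0.1, 0.4]
gripper_width: 0.371
```

```bash
python3 - <<'E'
from plan import *
np.set_printoptions(precision=3,suppress=True)
s=status.observe(); print(s["t"],s["joints"],s["gripper_width"]*93,s["ft_force"],pose()[0])
p=snapshot("wrist"); save(p,"w5")
for l in ["waste_box"]:
    print(l,[(np.array(q["point"]),q["confidence"]) for q in spot_point(p,l)[:2]])
plan([([437,57,55],down(np.radians(96)),20)],grip=30)
E
```

```text
8.3 [ 0.061  0.451 -0.344  2.104  0.246  0.628  1.232] 34.5217445533133 [0.475 0.081 0.416] [434.862  61.395 129.026]
waste_box [(array([435.1,  59.7,   0.1]), 0.64)]
[[0,19,0,0,0,0,30],[0,18,0,0,0,0,30],[0,19,-1,-0.1,0.1,-0.1,30],[0,19,0,0,0,0,30]]
end [437.1  56.9  54.6] 4
```

View pics/w5.png

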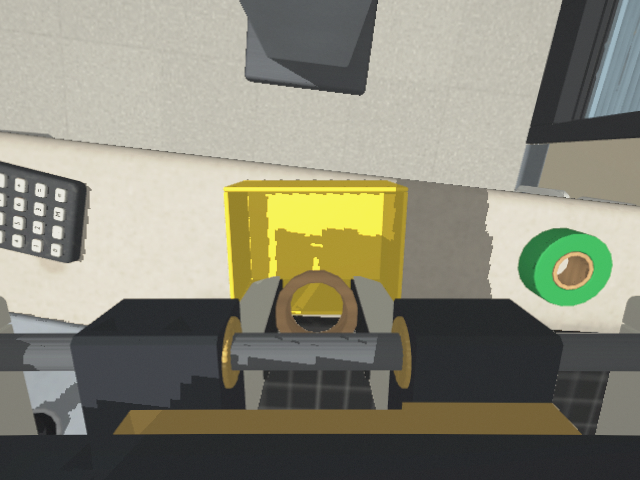

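The fingers and core are centred over the box opening (wrist view, about 316,260). I lower into it and release.

>>> jog_arm --rows '[[[0, 19, 0, 0, 0, 0, 30], [0, 19, 0, 0, 0, 0, 30], [0, 19, 0, 0, 0, 0, 30], [0, 18, 0, 0, 0, 0, 30], [0, 0, 0, 0, 0, 0, 30], [0, 0, 0, 0, 0, 0, 52], [0, 0, 0, 0, 0, 0, 52], [0, 0, 0, 0, 0, 0, 52]]]'

```text
t: 9.2
position: [438.1, 57.9, 56.0]
ee_rot: [-1.568, -0.084, 0.081]
ft_force: [-0.3, 0.5, 0.6]
gripper_width: 0.547
```

>>> jog_arm --rows '[[[0, 0, 0, 0, 0, 0, 52], [0, -15, 0, 0, 0, 0, 52], [0, -25, 0, 0, 0, 0, 52], [0, -35, 0, 0, 0, 0, 52], [0, -25, 0, 0, 0, 0, 93], [0, 0, 0, 0, 0, 0, 93]]]'

```text
t: 9.8
position: [439.6, 58.4, 158.4]
ee_rot: [-1.567, -0.089, 0.077]
ft_force: [1.1, -0.7, 0.5]
gripper_width: 0.684
```

```bash
python3 - <<'E'
from plan import *
np.set_printoptions(precision=3,suppress=True)
s=status.observe(); print(s["t"],s["joints"],s["gripper_width"]*93,s["ft_force"],pose()[0])
p=snapshot("wrist"); save(p,"w6")
for l in ["waste_box","empty_core","green_roll","green_roll_center"]:
    print(l,[(np.array(q["point"]),q["confidence"]) for q in spot_point(p,l)[:2]])
q=silhouettes(p,"green_roll")[0]["region"].astype(np.uint8)
ys,xs=np.nonzero(q); print(xs.min(),xs.max(),ys.min(),ys.max())
t=snapshot("top"); q2=silhouettes(t,"green_roll")[0]["region"].astype(np.uint8)
from scipy.optimize import minimize
A=np.arange(0,6.3,.1)
def cost(c,pic,m,z=0):
    X=np.r_[[[c[0]+32*np.cos(a),c[1]+32*np.sin(a),0] for a in A],[[c[0]+32*np.cos(a),c[1]+32*np.sin(a),25] for a in A]]
    h=cv2.convexHull(proj(pic,X).astype(np.float32)); im=np.zeros_like(m); cv2.fillConvexPoly(im,np.round(h*16).astype(np.int32),1,shift=4)
    mm=cv2.convexHull(max(cv2.findContours(m,0,2)[0],key=len)); M=np.zeros_like(m); cv2.fillConvexPoly(M,mm,1)
    return (im!=M).sum()/M.sum()
for pic,m in ((p,q),(t,q2)):
    r=minimize(cost,[435,275],args=(pic,m),method="Nelder-Mead",options=dict(initial_simplex=[[435,275],[440,275],[435,281]])); print(r.x,r.fun)
print(status.observe()["t"])
E
```

```text
9.8 [ 0.092  0.404 -0.371  2.068  0.223  0.699  1.254] 63.57039075828611 [ 1.115 -0.669  0.457] [439.648  58.436 158.392]
waste_box [(array([433. ,  58. ,   1.3]), 0.7)]
empty_core [(array([445.6,  65.3,   2.7]), 0.97)]
green_roll [(array([435. , 274.4,  -3.2]), 0.68)]
green_roll_center [(array([432.1, 271.1,   8.7]), 0.87)]
506 590 213 284
[432.914 274.731] 0.05179945912211358
[436.593 273.022] 0.13225058004640372
10.2
```

View pics/w6.png

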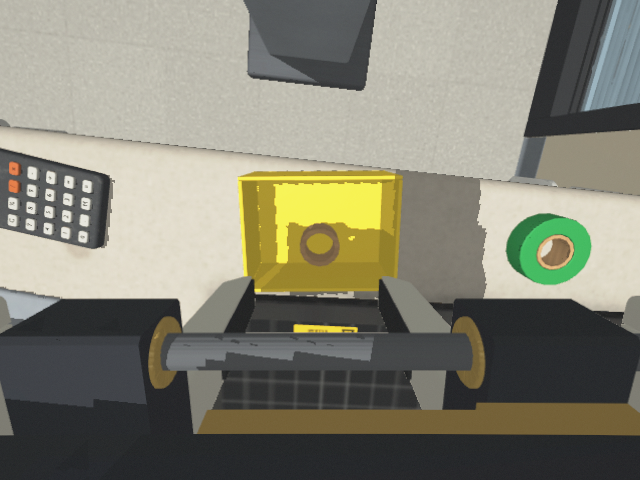

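The wrist view shows the core standing in the box at (319,244), with the box in place. The green roll measures about (434,274). Next I check the tilted pick pose.

```bash
python3 - <<'E'
from plan import *
from kin import *
np.set_printoptions(precision=3,suppress=True)
D=D+[([.092,.404,-.371,2.068,.223,.699,1.254],[439.648,58.436,158.392]),([.428,.493,-.271,1.995,.282,.366,1.416],[561.67,-146.93,146.44]),([.334,.668,-.164,1.974,.329,.204,1.369],[597.56,-147.45,59.73])]
s=fitkin(D,60); w=list(s.x)+[-1,-1,-1]; print(s.x,s.cost,[np.round(fk(q,w)[0]-p,1) for q,p in D])
np.save("w.npy",w)
q0=np.array(status.observe()["joints"])
C0=np.array([434,274,0.])
for psi in (84,100,120):
    a=np.radians(psi); jaw=np.array([np.cos(a),np.sin(a),0]); fx=np.array([jaw[1],-jaw[0],0])
    for th in (-17,-12):
        t=np.radians(th); d=np.cos(t)*np.array([0,0,1])-np.sin(t)*fx; 
        tcp=C0+[0,0,15]-d*10.5
        print(psi,th,tcp,*ik(w,tcp,tool(-d,jaw),q0))
for th in (15,18,20):
    d,RT=tilt(th)
    for h in (0,60,80): print(th,h,*ik(w,PEG+zp*(h+14)-d*14,RT,q0))
E
```

```text
[  1.2   258.384 546.215 374.158 317.253 -13.917  -1.731  -6.4    -0.641
   0.709] 5.579527687127804 [array([ 0.3,  0. , -0.2]), array([-2.6,  1.9,  1. ]), array([ 0.3,  0.1, -0.5]), array([ 0.1, -0.1, -0. ]), array([ 0.2, -0.2,  0.3]), array([-0.6,  0.2,  0.4])]
84 -17 [430.947 274.321   4.959] [-0.314  0.839 -0.311  1.793  0.072  0.774  0.855] 1.9473214577798067e-05 4.989153027549629e-05
84 -12 [431.829 274.228   4.729] [-0.363  0.802 -0.269  1.856  0.1    0.67   0.814] 1.896527542554659e-05 5.3288900756740906e-05
100 -17 [430.977 273.467   4.959] [-0.335  0.854 -0.343  1.762  0.182  0.84   1.004] 1.9871713401181794e-05 4.899857348656135e-05
100 -12 [431.85  273.621   4.729] [-0.365  0.815 -0.312  1.833  0.211  0.723  0.969] 1.769366667904643e-05 4.505823344603389e-05
120 -17 [431.341 272.465   4.959] [-0.366  0.865 -0.378  1.746  0.315  0.896  1.195] 2.051874218149496e-05 4.9728702252586955e-05
120 -12 [432.109 272.908   4.729] [-0.373  0.827 -0.362  1.822  0.344  0.771  1.166] 1.6797735322751113e-05 3.88501732205659e-05
15 0 [ 0.359  0.669 -0.212  1.918  0.339  0.321  1.361] 1.35
[... 157 characters left out ...]
  0.516 -0.278  1.986  0.288  0.408  1.409] 1.2363607888014325e-05 3.998755681812014e-05
18 0 [ 0.344  0.659 -0.181  1.963  0.349  0.227  1.35 ] 1.6597347194991917e-05 4.4604157338262016e-05
18 60 [ 0.398  0.543 -0.24   2.017  0.323  0.295  1.376] 1.4452244653596356e-05 4.263633856640614e-05
18 80 [ 0.419  0.504 -0.262  2.03   0.307  0.321  1.391] 1.4128273628592646e-05 4.4836522140887136e-05
20 0 [ 0.33   0.653 -0.155  1.993  0.349  0.163  1.348] 1.9359156641834847e-05 5.5407930574126044e-05
20 60 [ 0.388  0.536 -0.221  2.046  0.333  0.234  1.366] 1.6576992375340305e-05 4.8910515313739465e-05
20 80 [ 0.412  0.497 -0.247  2.06   0.32   0.261  1.38 ] 1.59058058804048e-05 4.932393873572912e-05
```

```bash
cat >> plan.py <<'E'
def tilt2(deg,psi):
    a=np.radians(psi); jaw=np.array([np.cos(a),np.sin(a),0]); fx=np.array([jaw[1],-jaw[0],0]); t=np.radians(deg)
    d=np.cos(t)*np.array([0,0,1])-np.sin(t)*fx; return d,tool(-d,jaw)
E
python3 - <<'E'
from plan import *
d,RT=tilt2(-17,100)
tcp=np.array([434,274,15])-d*10.5
s=plan([(tcp+[0,0,90],RT,40)])
E
```

```text
[[3,10,36,-0.1,-0.6,2.8,93],[4,10,36,-0.1,-0.7,2.8,93],[4,9,35,-0.1,-0.6,2.8,93],[6,9,36,-0.2,-0.7,2.8,93],[6,9,36,-0.1,-0.6,2.8,93],[7,8,35,-0.1,-0.7,2.9,93]]
end [431.  273.   95.3] 6
```

>>> jog_arm --rows '[[[3, 10, 36, -0.1, -0.6, 2.8, 93], [4, 10, 36, -0.1, -0.7, 2.8, 93], [4, 9, 35, -0.1, -0.6, 2.8, 93], [6, 9, 36, -0.2, -0.7, 2.8, 93], [6, 9, 36, -0.1, -0.6, 2.8, 93], [7, 8, 35, -0.1, -0.7, 2.9, 93], [0, 0, 0, 0, 0, 0, 93], [0, 0, 0, 0, 0, 0, 93]]]'

```text
t: 11.0
position: [431.1, 273.4, 94.9]
ee_rot: [-1.581, 0.096, 0.372]
ft_force: [-0.4, -0.7, 0.5]
gripper_width: 1.003
```

```bash
python3 - <<'E'
from plan import *
np.set_printoptions(precision=3,suppress=True)
s=status.observe(); print(s["t"],s["joints"],s["gripper_width"]*93,s["ft_force"],pose())
p=snapshot("wrist")
print([(np.array(q["point"]),q["confidence"]) for l in ("green_roll","green_roll_center") for q in spot_point(p,l)[:2]])
pts=[]
for r,c in ((32,(0,0,255)),(13,(255,0,0))):
  for a in np.arange(0,6.28,.1): pts.append((np.array([434+r*np.cos(a),274+r*np.sin(a),25]),c))
crop(p,0,0,640,480,1,pts,"w7")
d,RT=tilt2(-17,100)
tcp=np.array([434,274,15])-d*10.5
plan([(tcp,RT,20)])
E
```

```text
11.0 [-0.296  0.726 -0.407  1.717  0.158  1.019  1.001] 93.30739819725983 [-0.441 -0.703  0.488] (array([431.108, 273.369,  94.92 ]), array([[ 0.941, -0.289, -0.175],
       [ 0.167, -0.053,  0.984],
       [-0.293, -0.956, -0.001]]))
[(array([434.1, 274.9,  -1.8]), 0.92), (array([447.8,  65.5,   4.8]), 0.6), (array([431.8, 271.1,  11.7]), 0.72)]
[[5,17,0,0,0,0,93],[5,18,1,0,-0.1,0,93],[6,17,0,0.1,0,0,93],[5,18,1,0,0,0.1,93],[5,17,0,0,0,0,93]]
end [431.2 273.2   5.4] 5
```

View pics/w7.png

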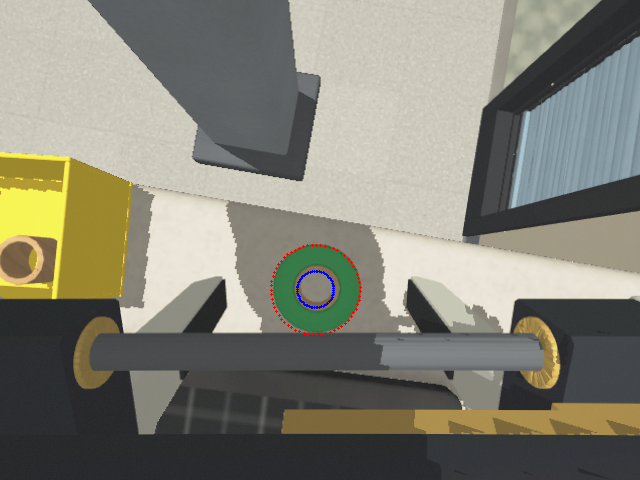

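The model rings at (316,289) match the roll. I descend and grip.

>>> jog_arm --rows '[[[5, 17, 0, 0, 0, 0, 93], [5, 17, 1, 0, 0, 0, 93], [6, 17, 0, 0, 0, 0, 93], [5, 18, 0, 0, 0, 0, 93], [5, 17, 0, 0, 0, 0, 93], [0, 0, 0, 0, 0, 0, 93], [0, 0, 0, 0, 0, 0, 93]]]'

```text
t: 11.85
position: [431.8, 273.2, 7.0]
ee_rot: [-1.581, 0.096, 0.367]
ft_force: [0.4, 0.0, 1.0]
gripper_width: 1.001
```

>>> jog_arm --rows '[[[0, 0, 0, 0, 0, 0, 58], [0, 0, 0, 0, 0, 0, 58], [0, 0, 0, 0, 0, 0, 58], [0, 0, 0, 0, 0, 0, 58], [0, 0, 0, 0, 0, 0, 58], [0, 0, 0, 0, 0, 0, 58]]]' --grip_force 35

```text
t: 12.45
position: [431.6, 274.1, 6.7]
ee_rot: [-1.58, 0.095, 0.368]
ft_force: [0.5, 0.0, 2.8]
gripper_width: 0.68
```

```bash
python3 - <<'E'
from plan import *
np.set_printoptions(precision=3,suppress=True)
s=status.observe(); print(s["t"],s["joints"],s["gripper_width"]*93,s["ft_force"],pose())
p0,R0=pose()
print("roll origin in tool", R0.T@(np.array([434,274,0])-p0), R0.T@[0,0,1])
p=snapshot("wrist"); save(p,"w8")
np.savez("pick.npz",p=p0,R=R0)
plan([(p0+[0,0,80],R0,25)],grip=58)
E
```

```text
12.45 [-0.32   0.853 -0.37   1.762  0.206  0.847  0.979] 63.27000536925533 [0.48  0.016 2.817] (array([431.623, 274.117,   6.694]), array([[ 0.942, -0.286, -0.174],
       [ 0.166, -0.051,  0.985],
       [-0.291, -0.957, -0.   ]]))
roll origin in tool [ 4.167  5.729 -0.525] [-0.291 -0.957 -0.   ]
[[-6,-19,0,0,0,0,58],[-6,-19,0,0,0,0,58],[-5,-19,0,0,0,0,58],[-6,-20,0,0,0,0,58]]
end [432.  274.2  87.1] 4
```

View pics/w8.png

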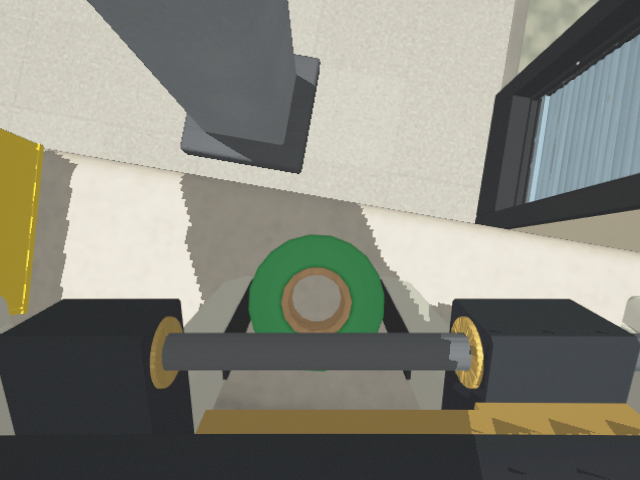

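The roll is gripped (63 mm) and centred at about (316,300). I lift and carry it at a safe height past the box.

>>> jog_arm --rows '[[[-6, -19, 0, 0, 0, 0, 58], [-6, -19, 0, 0, 0, 0, 58], [-6, -19, 0, 0, 0, 0, 58], [-6, -20, 0, 0, 0, 0, 58], [-6, -20, 0, 0, 0, 0, 58], [-6, -20, 0, 0, 0, 0, 58], [-6, -20, 0, 0, 0, 0, 58], [0, 0, 0, 0, 0, 0, 58]]]'

```text
t: 13.3
position: [432.3, 275.2, 151.5]
ee_rot: [-1.578, 0.092, 0.365]
ft_force: [-0.2, -0.0, -1.1]
gripper_width: 0.68
```

```bash
python3 - <<'E'
from plan import *
np.set_printoptions(precision=2,suppress=True)
s=status.observe(); print(s["t"],s["joints"],s["gripper_width"]*93,s["ft_force"],pose())
p=snapshot("wrist"); 
p0,R0=pose(); o=p0+R0@[4.2,5.7,0]; z=R0@[-.291,-.957,0]; print(z)
a1=R0[:,2]; a2=np.cross(z,a1)
pts=[]
for r,c in ((32,(0,0,255)),(13,(255,0,0))):
  for a in np.arange(0,6.28,.1): pts.append((o+25*z+r*(np.cos(a)*a1+np.sin(a)*a2),c))
crop(p,0,0,640,480,1,pts,"w9")
RH=tilt(18)[1]
zt=np.array([-.291,-.957,0]); print("roll axis at hang",RH@zt,zp)
R0_=R0
tgt=PEG+65*zp-RH@[4.2,5.7,0]; print(tgt)
plan([([490,100,150],tilt2(0,90)[1],35),([535,-100,170],tilt(16)[1],35),(tgt+20*zp,RH,35)],grip=58)
E
```

```text
13.3 [-0.28  0.65 -0.43  1.67  0.13  1.13  1.01] 63.24247371696509 [-0.17 -0.04 -1.09] (array([432.31, 275.25, 151.47]), array([[ 0.94, -0.28, -0.17],
       [ 0.17, -0.05,  0.98],
       [-0.29, -0.96,  0.  ]]))
[-0. -0.  1.]
roll axis at hang [-0.57  0.06  0.82] [-0.57  0.06  0.82]
[ 560.52 -143.28  126.87]
[[4,-1,-30,0.2,1.7,-2.8,58],[6,-2,-30,0.3,1.6,-2.8,58],[6,-1,-31,0.2,1.7,-2.8,58],[7,0,-29,0.3,1.6,-2.8,58],[8,-1,-30,0.2,1.7,-2.8,58],[9,0,-29,0.2,1.6,-2.8,58],[7,-3,-33,-0.1,1.1,-2.7,58],[9,-3,-34,-0.2,1,-2.6,58]]
[[9,-3,-33,-0.1,1.1,-2.7,58],[9,-2,-33,-0.2,1,-2.6,58],[11,-1,-32,-0.1,1.1,-2.7,58],[11,-1,-33,-0.1,1,-2.6,58],[5,15,-20,0,0,-1,58],[5,16,-20,0,0,-1,58]]
end [ 549.1 -141.8  143.2] 14
```

View pics/w9.png

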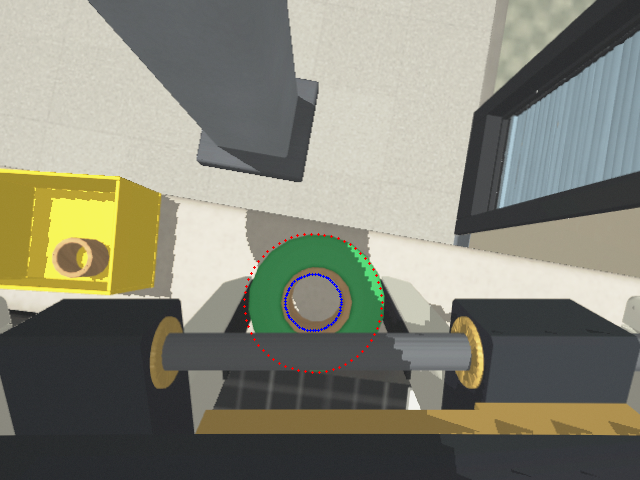

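The core is still in the box at (80,257), and the model rings sit on the held roll to within about 1 mm. I carry it to the peg standoff.

>>> jog_arm --rows '[[[4, -1, -30, 0.2, 1.7, -2.8, 58], [6, -2, -30, 0.3, 1.6, -2.8, 58], [6, -1, -31, 0.2, 1.7, -2.8, 58], [7, 0, -29, 0.3, 1.6, -2.8, 58], [8, -1, -30, 0.2, 1.7, -2.8, 58], [9, 0, -29, 0.2, 1.6, -2.8, 58], [7, -3, -33, -0.1, 1.1, -2.7, 58], [9, -3, -34, -0.2, 1, -2.6, 58]]]'

```text
t: 14.15
position: [503.6, 31.4, 154.2]
ee_rot: [-1.577, -0.042, -0.098]
ft_force: [0.8, 0.8, -2.2]
gripper_width: 0.678
```

>>> jog_arm --rows '[[[9, -3, -33, -0.1, 1.1, -2.7, 58], [9, -2, -33, -0.2, 1, -2.6, 58], [11, -1, -32, -0.1, 1.1, -2.7, 58], [11, -1, -33, -0.1, 1, -2.6, 58], [5, 10, -20, 0, 0, -1, 58], [5, 10, -20, 0, 0, -1, 58], [0, 0, 0, 0, 0, 0, 58], [0, 0, 0, 0, 0, 0, 58]]]'

```text
t: 14.95
position: [544.4, -141.4, 152.1]
ee_rot: [-1.572, -0.156, -0.328]
ft_force: [-1.3, 0.6, -0.7]
gripper_width: 0.683
```

```bash
cat > view.py <<'E'
from plan import *
np.set_printoptions(precision=2,suppress=True)
import sys
OT=np.array([4.2,5.7,0.]); ZT=np.array([-.291,-.957,0]); ZT/=np.linalg.norm(ZT)
def rollpts(p0,R0):
    o=p0+R0@OT; z=R0@ZT; a1=R0[:,2]; a2=np.cross(z,a1); pts=[]
    for h in (0,25):
      for r,c in ((32,(0,0,255)),(13,(255,0,0))):
        for a in np.arange(0,6.28,.1): pts.append((o+h*z+r*(np.cos(a)*a1+np.sin(a)*a2),c))
    return pts
def pegpts():
    pts=[]
    for s in (0,-130):
        o=PEG+s*yr
        for h in np.arange(0,48.1,1): pts.append((o+h*zp+8*yr,(0,255,255))); pts.append((o+h*zp-8*yr,(0,255,255)))
        for a in np.arange(0,6.28,.15): pts.append((o+48*zp+8*(np.cos(a)*xp+np.sin(a)*yr),(0,255,0)))
    return pts
E
cat > chk.py <<'E'
from view import *
s=status.observe(); print(s["t"],s["joints"],s["gripper_width"]*93,s["ft_force"]); p0,R0=pose(); print(p0)
o=p0+R0@OT-PEG; print("roll origin in peg frame",o@xp,o@yr,o@zp,"axis",(R0@ZT)@xp,(R0@ZT)@yr)
n=sys.argv[1]
p=snapshot("wrist"); crop(p,0,0,640,480,1,rollpts(p0,R0)+pegpts(),"w"+n)
for nm,b in (("side",(290,200,400,290)),("top",(285,175,400,255))):
    p=snapshot(nm); crop(p,*b,7,rollpts(p0,R0)+pegpts(),nm[0]+n); crop(p,*b,7,[],nm[0]+n+"r")
E
python3 chk.py 10
```

```text
14.95 [ 0.44  0.46 -0.29  2.03  0.28  0.37  1.42] 63.51281303993406 [-1.3   0.65 -0.68]
[ 544.42 -141.41  152.13]
roll origin in peg frame 1.1736681258685693 0.08614195738289787 94.97572168076518 axis 0.007703568509776346 -0.00022782578002119604
```

View pics/w10.png

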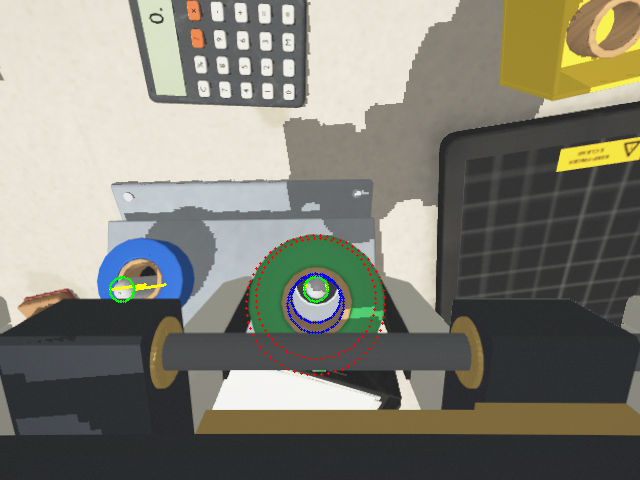

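View pics/s10.png

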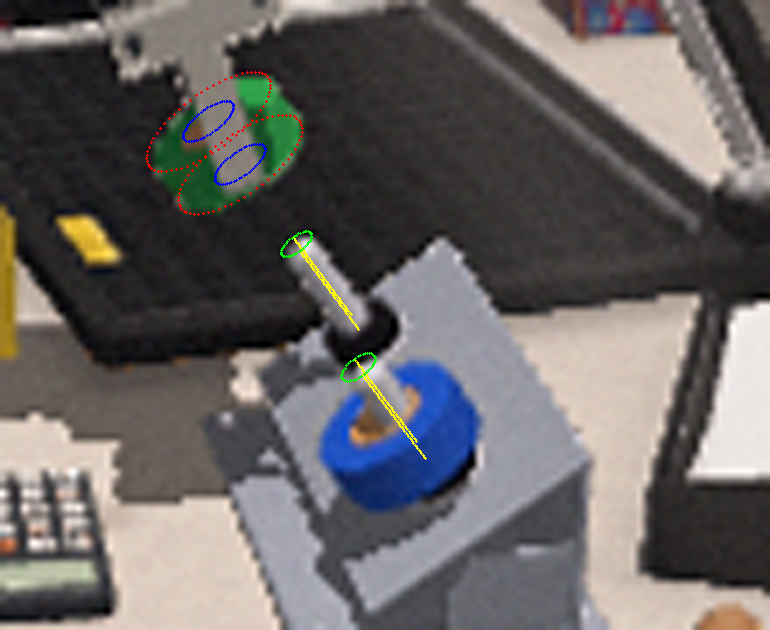

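View pics/t10.png

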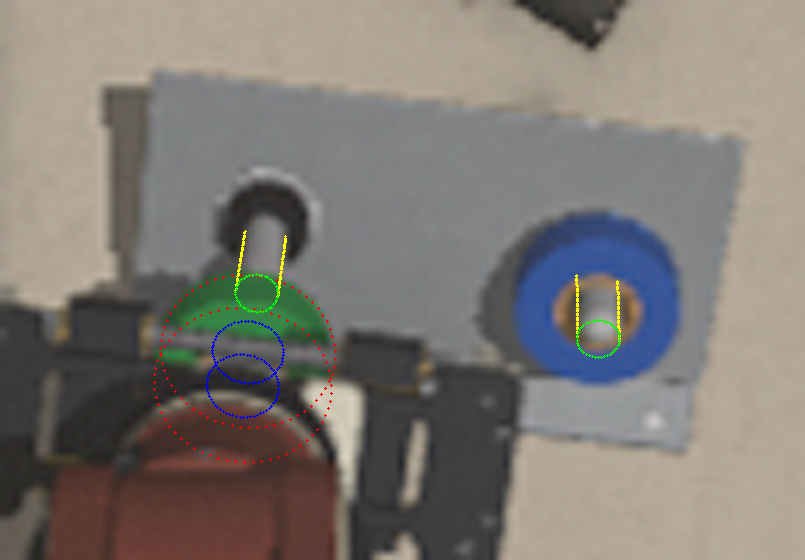

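All three views show the held roll lined up with the peg axis within 1–2 mm (wrist view: peg tip at (317,290) inside the hole). I slide down in stages.

```bash
python3 - <<'E'
from view import *
RH=tilt(18)[1]
f=lambda x,z: PEG+x*xp+z*zp-RH@OT
s=plan([(f(0,40),RH,20)],grip=58)
plan([(f(0,3),RH,12)],start=s,grip=58)
E
```

```text
[[5,18,-1,0,0.1,-0.1,58],[4,18,0,0,0,0,58],[5,18,-1,-0.1,0.1,-0.1,58]]
end [ 575.2 -145.3  106.5] 3
[[3,9,0,0,0,0,58],[2,9,0,0,0,0,58],[3,9,0,0,0,0,58],[2,8,0,0,0,0,58]]
end [ 595.4 -147.5   76.3] 4
```

>>> jog_arm --rows '[[[5, 18, -1, 0, 0, 0, 58], [4, 18, 0, 0, 0, 0, 58], [5, 18, 0, 0, 0, 0, 58], [0, 0, 0, 0, 0, 0, 58]]]'

```text
t: 15.5
position: [575.4, -144.4, 105.1]
ee_rot: [-1.572, -0.159, -0.327]
ft_force: [-0.2, 0.6, -0.9]
gripper_width: 0.679
```

```bash
python3 chk.py 11; python3 - <<'E'
from view import *
RH=tilt(18)[1]
f=lambda x,z: PEG+x*xp+z*zp-RH@OT
plan([(f(0,3),RH,10)],grip=58)
E
```

```text
15.5 [ 0.38  0.57 -0.22  2.    0.32  0.29  1.38] 63.139760120792026 [-0.17  0.56 -0.87]
[ 575.39 -144.35  105.08]
roll origin in peg frame -0.3247435398903421 0.5799496207022111 38.59618838048465 axis 0.00645304855542029 -0.0018426508863963065
[[3,9,0,0,0,0,58],[2,9,0,0,0,-0.1,58],[3,9,0,0,0.1,0,58],[2,9,0,0,0,0,58]]
end [ 595.6 -147.6   76. ] 4
```

View pics/w11.png

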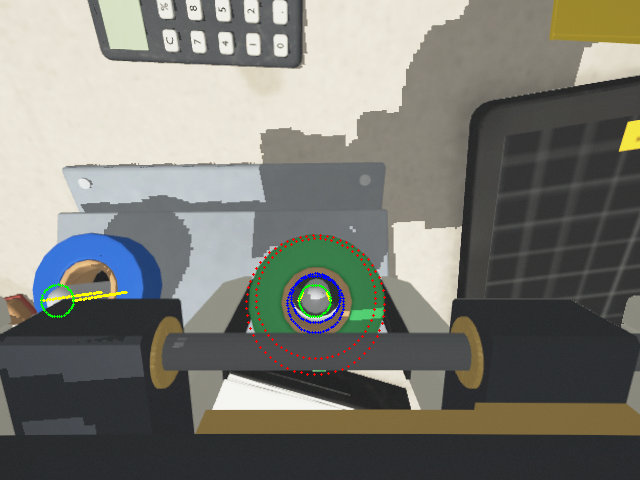

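View pics/s11r.png

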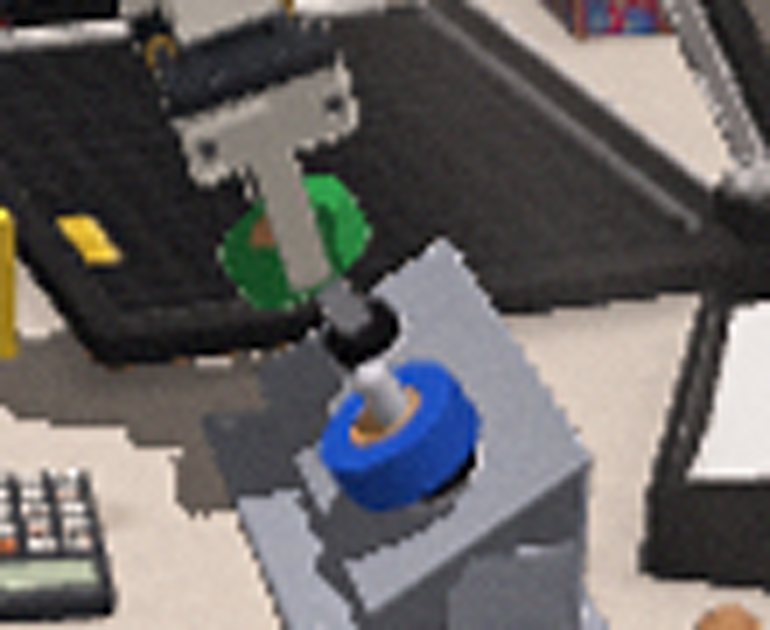

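The peg tip now shows inside the hole at (315,298). I continue down to about 4 mm above the collar.

>>> jog_arm --rows '[[[3, 9, 0, 0, 0, 0, 58], [2, 9, -1, 0, 0, 0, 58], [3, 9, 0, 0, 0, 0, 58], [2, 8, 0, 0, 0, 0, 58], [0, 0, 0, 0, 0, 0, 58], [0, 0, 0, 0, 0, 0, 58]]]'

```text
t: 16.25
position: [595.1, -149.3, 75.9]
ee_rot: [-1.573, -0.159, -0.33]
ft_force: [0.1, 0.4, -0.6]
gripper_width: 0.677
```

```bash
python3 chk.py 12; python3 - <<'E'
from view import *
RH=tilt(18)[1]
f=lambda x,z: PEG+x*xp+z*zp-RH@OT
plan([(f(-3,0),RH,2)],grip=58,rp=1)
E
```

```text
16.25 [ 0.35  0.64 -0.19  1.97  0.33  0.25  1.37] 62.93788169490329 [ 0.06  0.39 -0.63]
[ 595.11 -149.28   75.86]
roll origin in peg frame -0.5753709694892758 -2.1683696787658744 3.112253984711719 axis 0.0048607405458928376 0.00025108446006218854
[[-0.6,1.4,0.7,0,0,0,58],[-0.6,1.4,0.8,0,0,-0.1,58],[-0.5,1.5,0.7,0,0,0,58]]
end [ 595.2 -147.1   71.9] 3
```

View pics/s12.png

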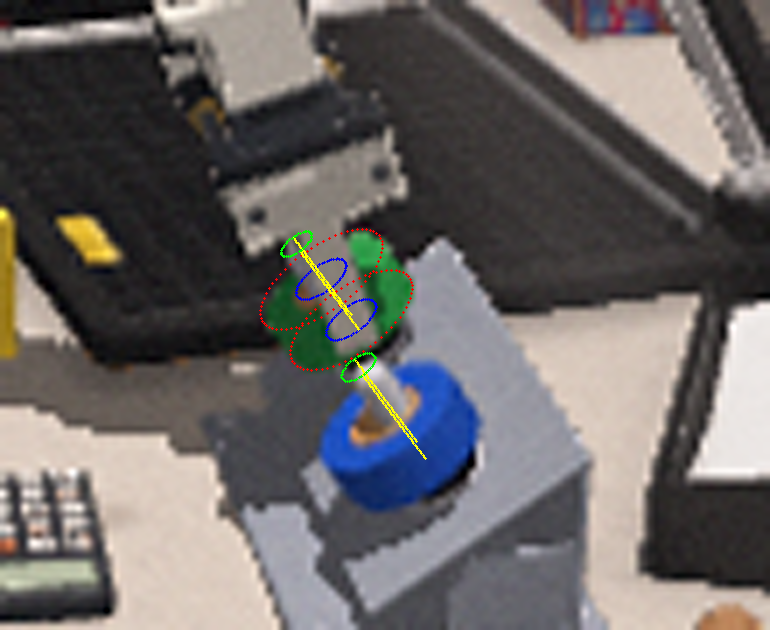

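>>> jog_arm --rows '[[[-1, 1.5, 0.5, 0, 0, 0, 58], [-0.5, 1.5, 0.5, 0, 0, 0, 58], [0, 0, 0, 0, 0, 0, 58]]]'

```text
t: 16.7
position: [594.8, -148.6, 73.8]
ee_rot: [-1.574, -0.16, -0.331]
ft_force: [-2.2, -1.0, 3.2]
gripper_width: 0.678
```

```bash
python3 chk.py 13
```

```text
16.7 [ 0.35  0.64 -0.18  1.97  0.33  0.24  1.37] 63.03000548229446 [-2.23 -0.97  3.22]
[ 594.77 -148.61   73.81]
roll origin in peg frame -2.082285814767008 -1.5518133776008538 1.669456680440194 axis 0.003391666767496995 0.0011235880669812283
```

View pics/s13r.png

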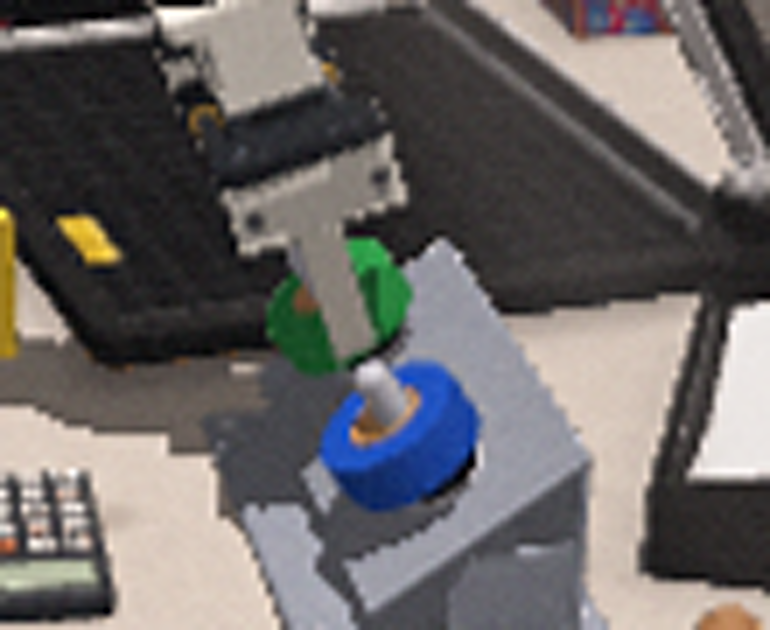

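The contact force of about 4 N points along the peg axis (−2.2, −1, 3.2), so the collar has been reached. I press one more millimetre to confirm.

>>> jog_arm --rows '[[[0, 1, 0, 0, 0, 0, 58], [0, 0, 0, 0, 0, 0, 58]]]'

```text
t: 17.05
position: [594.8, -148.6, 73.7]
ee_rot: [-1.574, -0.16, -0.331]
ft_force: [-7.5, 1.3, 14.0]
gripper_width: 0.677
```

>>> jog_arm --rows '[[[0, -0.8, 0, 0, 0, 0, 58], [0, 0, 0, 0, 0, 0, 58], [0, 0, 0, 0, 0, 0, 66], [0, 0, 0, 0, 0, 0, 72], [0, 0, 0, 0, 0, 0, 84], [0, 0, 0, 0, 0, 0, 84], [0, 0, 0, 0, 0, 0, 84]]]'

```text
t: 17.75
position: [594.9, -148.3, 72.6]
ee_rot: [-1.573, -0.159, -0.33]
ft_force: [-0.4, -0.4, 0.4]
gripper_width: 0.9
```

```bash
cat > chk2.py <<'E'
from view import *
s=status.observe(); print(s["t"],s["gripper_width"]*93,s["ft_force"],s["position"])
n=sys.argv[1]
def home():
    pts=[]; o=PEG-5*xp
    for h in (0,25):
      for a in np.arange(0,6.28,.1): pts.append((o+h*zp+32*(np.cos(a)*xp+np.sin(a)*yr),(0,0,255)))
    return pts
p=snapshot("wrist"); crop(p,0,0,640,480,1,home(),"w"+n)
for nm,b in (("side",(290,200,400,290)),("top",(285,175,400,255))):
    p=snapshot(nm); crop(p,*b,7,home(),nm[0]+n); save(p,nm+n)
    for l in ("green_roll_center","empty_core","blue_roll_center","waste_box"):
        r=[q for q in spot_point(p,l)[:1]]
        for q in r:
            v=np.array(q["point"]); print(nm,l,v,round(q["confidence"],2), "peg:" ,[(v-PEG)@a for a in (xp,yr,zp)])
E
python3 chk2.py 14
```

```text
17.75 83.71558719016451 [-0.37 -0.44  0.42] [ 594.88 -148.29   72.57]
side green_roll_center [ 595.1 -149.8   75.8] 0.75 peg: [np.float64(-2.9010528263123843), np.float64(-2.6893030431868916), np.float64(9.722218966925684)]
side blue_roll_center [ 582.1 -273.1   78.1] 0.54 peg: [np.float64(-1.078674986742493), np.float64(-126.67120783213089), np.float64(11.253957820343865)]
side waste_box [428.2  58.5  -1.7] 0.6 peg: [np.float64(-201.97480424767048), np.float64(186.02975375146858), np.float64(54.50512974283369)]
top green_roll_center [ 589.6 -149.5   77.3] 0.54 peg: [np.float64(-6.5457721403116755), np.float64(-2.9948968684043327), np.float64(14.105440788388695)]
top empty_core [450.8  63.2   5. ] 0.42 peg: [np.float64(-180.15354375361127), np.float64(193.1823370107852), np.float64(47.40490839635747)]
top blue_roll_center [ 578.2 -271.9   75.3] 0.67 peg: [np.float64(-5.967983713326093), np.float64(-125.90659588784779), np.float64(11.259319798800147)]
top waste_box [428.1  61.8  -6.1] 0.98 peg: [np.float64(-204.87671357908533), np.float64(189.298831044642), np.float64(51.16566034134108)]
```

View pics/w14.png

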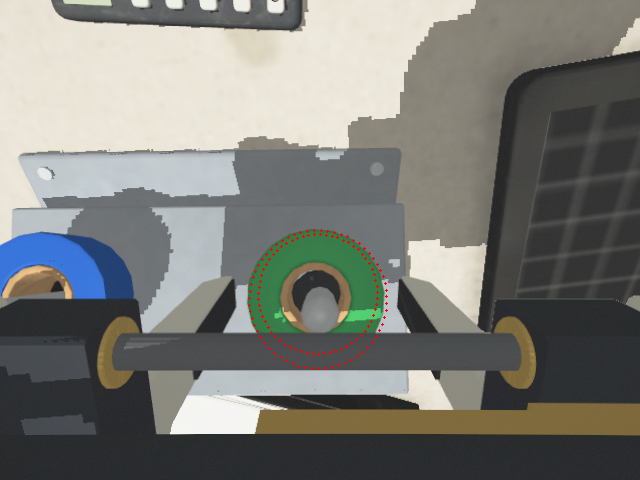

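View pics/s14.png

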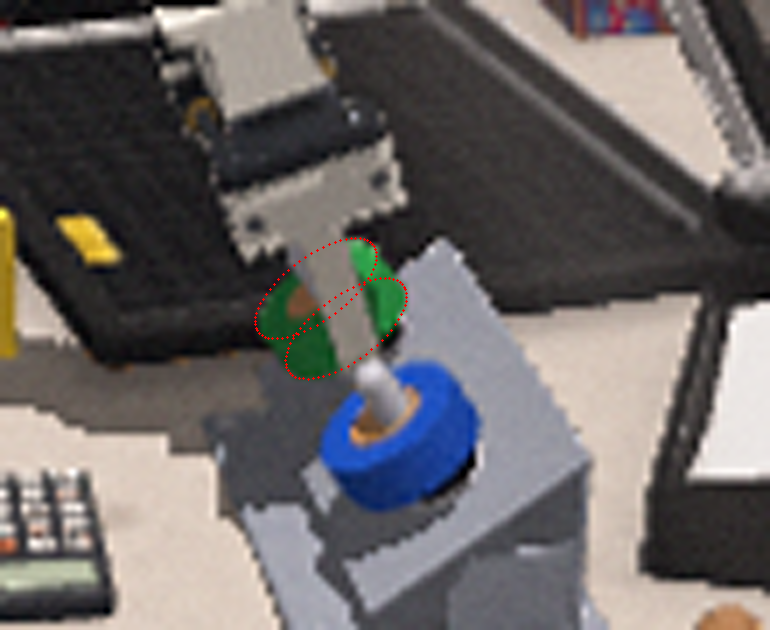

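The roll sits within about 1 mm of the predicted home ring, and the fingers stand clear on both sides. I withdraw along the peg.

>>> jog_arm --rows '[[[-3, -9, 0, 0, 0, 0, 86], [-4, -14, 0, 0, 0, 0, 86], [-6, -19, 0, 0, 0, 0, 86], [-6, -19, 0, 0, 0, 0, 86], [-7, -24, 0, 0, 0, 0, 86], [-10, -24, 20, 0, 0, 3, 86], [-10, -20, 30, 0, 0, 5, 86], [-10, -10, 35, 0, 0, 5, 86]]]'

```text
t: 19.1
position: [509.6, -54.1, 193.5]
ee_rot: [-1.575, 0.022, -0.155]
ft_force: [0.1, -0.5, -0.1]
gripper_width: 0.925
```

>>> jog_arm --rows '[[[-10, 0, 40, 0, 0, 5, 86], [-5, 0, 40, 0, 0, 0, 86], [0, 0, 40, 0, 0, 0, 86], [0, 0, 40, 0, 0, 0, 86], [0, 0, 40, 0, 0, 0, 86], [0, 0, 40, 0, 0, 0, 86], [0, 0, 0, 0, 0, 0, 86]]]'

```text
t: 19.8
position: [520.7, 194.5, 190.8]
ee_rot: [-1.564, 0.079, -0.077]
ft_force: [-0.6, 0.0, 1.4]
gripper_width: 0.926
```

```bash
python3 chk2.py 15
```

```text
19.8 86.14297976676089 [-0.57  0.04  1.4 ] [520.67 194.54 190.85]
side green_roll_center [ 593.9 -148.3   78.7] 0.72 peg: [np.float64(-2.349610243708085), np.float64(-1.330102857256461), np.float64(12.876341021104553)]
side empty_core [ 414.  -416.3    2.1] 0.52 peg: [np.float64(-168.66042363546936), np.float64(-287.459453430259), np.float64(35.81709274467661)]
side blue_roll_center [ 580.1 -272.2   80.1] 0.88 peg: [np.float64(-1.640857060784287), np.float64(-125.99620394564418), np.float64(14.089151123957214)]
side waste_box [428.9  57.7  -0.5] 0.59 peg: [np.float64(-200.6446316097074), np.float64(185.31143368368924), np.float64(55.03866234112543)]
top green_roll_center [ 591.5 -145.2   76.2] 0.82 peg: [np.float64(-6.01640201216802), np.float64(1.4876931244001046), np.float64(12.391919786521871)]
top empty_core [449.7  64.3   3.7] 0.63 peg: [np.float64(-181.89373203890418), np.float64(194.15493258761668), np.float64(47.03639438623388)]
top blue_roll_center [ 579.  -272.7   78.1] 0.73 peg: [np.float64(-3.6386686602439364), np.float64(-126.61393812554343), np.float64(13.046484688298746)]
top waste_box [427.1  57.9  -4.7] 0.82 peg: [np.float64(-204.5371997715262), np.float64(185.31262396177368), np.float64(52.63701463822792)]
```

View pics/s15.png

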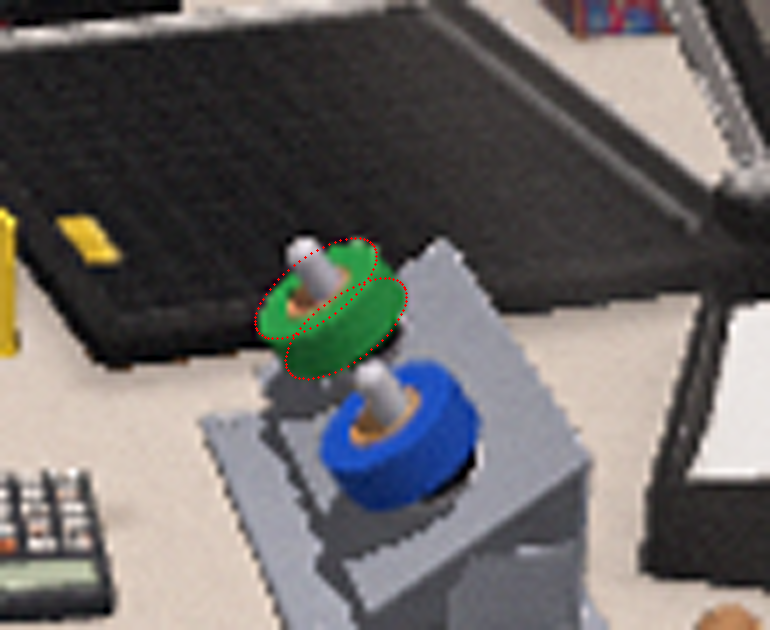

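View pics/t15.png

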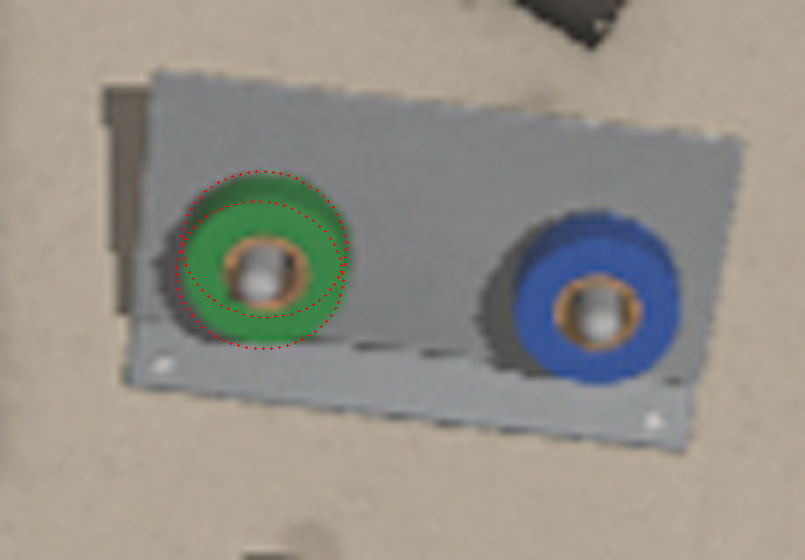

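View pics/top15.png

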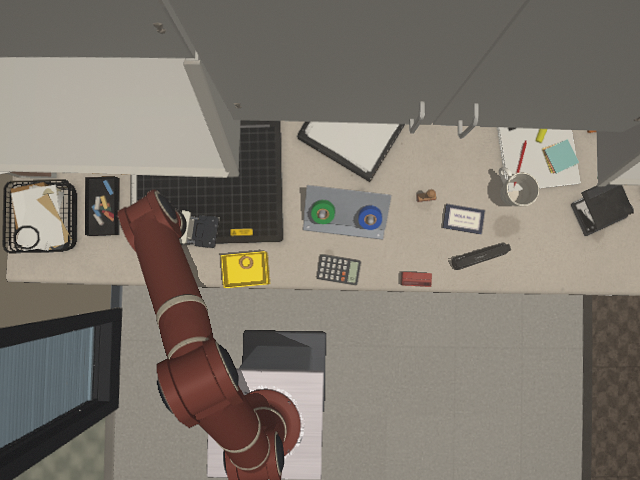

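View pics/w15.png

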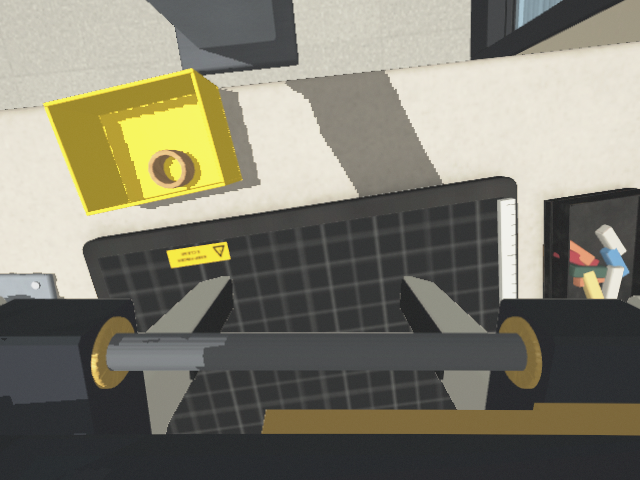

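The top and side views show the green roll lying flat on its collar, in the same pose as the blue one. The core is in the box (top view 247,262), nothing else has moved, and the arm is clear. I'm handing in.

```bash
python3 -c "
from station import robot,status
s=status.observe(); print(s['t'],abs(s['qd']).max())
print(robot.finish_job())"
```

```text
20.35 0.006198063474326377
the job is handed in; nothing more can be done
None
```

The job is done and handed in at 20.4 s of the 51 s allowed. The core is in the waste box and the green roll hangs home on the freed left peg.

**What I did:**
- **Core:** I took it off the left peg, lowered it into the yellow box and released it there.
- **Green roll:** I picked it up and slid it down the peg, still gripped, until it met the collar. There was about 4 N at first contact, and 15 N when I pressed one more millimetre. I then eased off, let go, and withdrew along the peg.
- **Tilt:** a wrist joint's range would not allow the full 35° tilt. I picked the green roll with the gripper leaned 17° back and hung it with the gripper leaned 18° forward, so the roll itself still lined up with the peg.

**Last checks:**
- **Green roll:** both the top and side views show it flat on its collar, in the same pose as the blue one. The detector put its centre 12.4–12.9 mm along the peg, against 12.5 mm expected.
- **Core and box:** the core shows inside the box in the top and wrist views, and the box is where it started.
- **Blue roll and other items:** they look undisturbed in the pictures.
- **Arm:** it was at rest, touching nothing.

**Disagreements:**
- The side view's core detection (confidence 0.52) pointed at the red staple carton. It is a false report, because the other two views show the core in the box.
- The cameras differ by 1–4 mm on positions across the pegs, within their stated accuracy.

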